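# Lock the fixture's clamp finger with a flat screwdriver

### The job

Lock the bicycle dropout plate in its fixture: take the square-handled flat screwdriver from the wooden stand, rest its blade lightly on the slotted, spring-loaded spindle head, rotate it until the blade drops fully into the slot, then turn the spindle clockwise with the screwdriver until the clamp finger comes up against its stop pin over the plate. Never press hard and do not force the spindle once it has reached the stop. Finally stand the screwdriver upright in the stand again, handle up and fully home, release it, and leave everything else where it is.

Things in the scene. Friction and masses are not known exactly. Their poses are not given: they have to be found in the camera images.
- driver_grip (a point): Centre of the screwdriver's black square handle, 26 x 26 mm, 85 mm tall (42.5 mm above and below this point), flat faces square to this point's x and y; z points up. Blade tip 117.5 mm below. Under the handle a steel collar, 32 mm dia. Mass about 0.2 kg. It starts upright in one of the stand's two holes, its collar resting on the stand's top.
- driver_tip (a point): Middle of the screwdriver's blade tip, axes as driver_grip. The flat blade is 16 mm wide along x, 3.5 mm thick along y, 22 mm long; above it a shank of 14 mm dia up to the collar, whose underside is 69 mm above the tip.
- spindle (a point): On the vertical axis of the fixture's slotted spindle, at the free height of its head's top (78 mm above the bench); does not turn or yield with the head; axes of the fixture (x towards the plate, z up). The head is a steel disc, 29 mm dia, with a straight slot 6 mm wide, 6 mm deep, open at both ends. It yields up to 3 mm downwards: 1.5 N at first, 5 N at the bottom, then rigid.
- fixture_base (a point): Centre of the fixture's underside below the spindle, axes as spindle. Aluminium base 160 x 130 x 20 mm (x from -55 to 105 mm); only the head is higher than 62 mm. The slot's direction is not measured: it is x turned anticlockwise (from above) by p - q, q the finger's joint value, p unknown from -0.5 to 0.5 rad. A blade pressed on the head with more than about 12 N drags it round without entering.
- clamp_finger (a joint): Angle of the steel clamp finger (60 mm long, 14 mm wide, on the spindle under the head), rad: 0 along the fixture's +y, growing clockwise seen from above as the spindle is turned, against the stop pin over the plate at 1.25. Starts between 0 and 0.25. Turns with about 0.06 N m of friction and stays where it is left.
- windup (a joint): Elastic twist between slotted head and clamp finger, rad, clockwise positive; 2.0 N m per rad: about 0.03 while the spindle runs, more once the finger is against its stop. Above 0.15 (0.30 N m) the spindle is overstrained.
- stand_hole0 (a point): Centre of the mouth of one of the two 20 mm vertical through holes in the wooden tool stand (block 50 x 160 x 80 mm high; holes 80 mm apart along its long side, this point's y; z up, 80 mm above the bench; rims chamfered 2 mm). With the screwdriver home its tip is 69 mm below this point. Which hole holds it varies.
- stand_hole1 (a point): The same for the other hole of the stand.
- scriber: Pointed scriber with a round, waisted black handle, standing in the other hole, its top 136 mm above the bench (the screwdriver's top is at 171 mm); origin at its point. Leave it.
- cup: White cup, 72 mm dia, 85 mm tall; origin under its centre. Leave it.
- spanner: Steel spanner lying on the bench. Leave it.
- bottle: Green bottle, 72 mm dia, 230 mm tall; origin under its centre. Leave it.
- tape: Tape measure case, 70 x 35 x 65 mm; origin under its centre. Leave it.
- hub_cup: Short steel tube, 44 mm dia, 45 mm tall, standing; origin under its centre. Leave it.
- cog: Flat steel ring, 90 mm dia, 6 mm thick; origin under its centre. Leave it.
- hammer: Hammer lying on the bench. Leave it.
Mind the look-alikes: they are no part of the job. What is shaped like the part that bears driver_grip but red or turquoise is not meant. Of the things shaped like the part that bears stand_hole0, the wooden one is meant.

How it is judged:
On the way, in this order (a step that is already met when the one before it is completed fails the run):
1. the blade is seated in the slot: tip on the spindle's axis and at least 4.5 mm below the free height of the head (z of driver_tip in the frame of spindle below -0.0045 m and horizontal distance between driver_tip and spindle below 0.005 m and value of joint clamp_finger below 1 rad), for 0.1 s.
2. the clamp finger is turned to its stop with the blade still in the slot (value of joint clamp_finger above 1.17 rad and z of driver_tip in the frame of spindle below -0.002 m and horizontal distance between driver_tip and spindle below 0.006 m), for 0.1 s.
At the end, for the whole second after the job is handed in: The clamp finger is at its stop (joint at least 1.17 of 1.25 rad), and the screwdriver stands released and at rest in either hole of the stand, upright within 0.12 rad, its tip within 10 mm of the hole's axis and at least 64 mm below the mouth (value of joint clamp_finger above 1.17 rad and ((horizontal distance between driver_tip and stand_hole0 below 0.01 m and z of driver_tip in the frame of stand_hole0 below -0.064 m) or (horizontal distance between driver_tip and stand_hole1 below 0.01 m and z of driver_tip in the frame of stand_hole1 below -0.064 m)) and angle between driver_tip's own z axis and vertical below 0.12 rad and linear speed of driver below 0.02 m/s); the robot touches nothing.
It fails at once if the screwdriver presses on the fixture with more than 20 N while searching for the slot (blade less than 4.5 mm down, clamp finger still short of 1.1 rad) (value of joint clamp_finger below 1.1 rad and contact force between driver and fixture above 20 N and z of driver_tip in the frame of spindle above -0.0045 m).
It fails at once if all contact forces between screwdriver and fixture, those of the turning included, add up to more than 60 N (contact force between driver and fixture above 60 N).
It fails at once if the spindle is overstrained (twist above 0.15 rad, that is 0.30 N m) (value of joint windup above 0.15 rad or value of joint windup below -0.15 rad).
It fails at once if the robot itself touches the fixture (the screwdriver must do the work) (contact force between any of the fingers, the arm and fixture above 1 N).
It fails at once if a bystander is moved (distance of scriber from where it was at the start of the episode above 0.02 m or distance of any of cup, spanner, bottle, tape, hub_cup, cog, hammer from where it was at the start of the episode above 0.03 m).
It also fails if it takes over 72 s, if anything falls off the work surface, if the arm or the gripper's body presses on something with over 40 N, if the wrist force passes 120 N, or if a joint passes its speed limit or range.

### The arm

A 7-joint arm with a two-finger parallel gripper is mounted at the origin on the work surface. World frame = base frame: x ahead of the robot, y to its left, z up, the work surface at z = 0. Lengths are in m, angles in rad, forces in N, time in s.
With the tool pointing down it reaches from about 0.4 to 0.85 m from the base axis. Payload 4.5 kg.
Tool frame: the origin (TCP) lies between the finger pads; the fingertips stand 8 mm ahead of it and the grasp point (between the pads) lies 11 mm behind it; z points along the fingers, y is the direction in which the jaws open and shut (so a half turn about z gives the same grasp; the last joint's range is limited). The gripper opens to 88 mm and grips with 3 to 60 N. Pads are 18 mm wide; open, the fingers measure 123 mm over their backs; the gripper's body (75 mm by 187 mm) begins 45 mm behind the grasp point.
Start: joints at [1.345, 0.689, -0.195, 1.565, 0.157, 0.902, -0.215], TCP at [0.161, -0.604, 0.247] pointing down, gripper open.
Joint ranges: [-3.01, 3.01], [-0.46, 2.08], [-1.47, 1.51], [0.13, 2.56], [-1, 4.14], [0.04, 2.09], [-2.66, 2.66]. Speed limits (rad/s): [2.57, 2.57, 3.14, 3.14, 3.14, 3.14, 3.14].

### API

Orientations are given as a unit quaternion [x, y, z, w].
In Python, from plant import r gives the robot as it stands.
- The arm moves only by the tool carry_out, never from a script. Its argument "commands" is a list that holds one entry, the list of rows, each a list of 7 numbers: the turn, a rotation vector about the tool's x, y, z in rad, then the shift along the tool's x, y, z in cm, then the finger opening in cm, from 0 to 8.81. A call has 1 to 10 rows; each row is the pose to reach, as a shift and turn from the pose commanded when the call began, along the tool's axes at that moment; what a row does not reach only later rows make up. A row lasts 1/12 s, in which the tool goes at most 41.7 mm and 7.16 degrees, less where a joint would pass 70% of its speed; a pose out of reach is approached as far as the arm can. A call with a gripper value outside its range is refused whole. The fingers move at their own pace and stop on an object; "force" is the grip in N (left out, the last holds). Time passes only in rows, so rows that repeat a pose let the fingers close. It gives the time, the measured TCP pose, the force and the opening at its end, in the units of the state.
- r.get_state(): the state, without advancing time (a new reading comes with each control period).
- r.snapshot(name): name is "scene" or "top"; returns a dict with "pixels" (480x640x3 uint8, red, green, blue), "mtx" (3x3 intrinsics, pixels), "xyz" and "rotation" of the camera in the world. Camera axes: x right, y down, z forward; pixel columns grow to the right and rows downward; lengths in m; the calibration is good to about 2 mm. A picture is of the moment at which its call begins. There is no depth.
- r.finish_job(): hands the job in, once; it reports no verdict.
The state is a dict: "clock": time; "q": joint angles; "qd": joint speeds; "joint_torque": joint torques, N m; "tool_pos": TCP position; "eef_rot": TCP orientation; "contact_force": force on the tool from outside, world axes, zero at the start; "moment": the same for the moment, N m; "opening": opening from 0.0 (shut) to 1.0 (fully open).
Only numpy, scipy, OpenCV 4.12 (cv2) and the standard library are available. Lean on these libraries where they do the work, as an engineer would, in place of code of your own. Each camera call takes 0.05 s, during which the arm holds its last target.

## Working session

There is one attempt and no reset: what is moved stays moved. The work goes in short steps, Python scripts to look and compute and a tool call to move; the robot and the scene stay as the last step left them, time stands still between calls to the robot, and variables do not carry over. Pictures are saved under pics/ and viewed, and the job is handed in when it is done.

Besides the shell and the picture viewer there is one more tool, called after "Call:" as name(argument=value, ...), one argument or row to a line, values as JSON. carry_out: Moves the arm, as the interface text tells. Its arguments: {"type":"object","properties":{"commands":{"type":"array"},"force":{"type":"number"}},"required":["commands"]}

```bash
ls; mkdir -p pics; python3 - <<'E'
from plant import r
import cv2,numpy as np
s=r.get_state();print(s)
for n in("scene","top"):
    d=r.snapshot(n);cv2.imwrite(f"pics/{n}0.png",d["pixels"][:,:,::-1]);print(n,d["mtx"],d["xyz"],d["rotation"])
E
```

```text
pics
{'clock': 0.0, 'q': array([ 1.34480884,  0.6899994 , -0.19444806,  1.5663257 ,  0.15728872,
        0.90247573, -0.21510168]), 'qd': array([ 2.44312936e-04,  5.41488447e-04,  2.65737693e-04,  3.23376711e-04,
        5.10977547e-04, -1.09141371e-03, -8.21609577e-05]), 'joint_torque': array([-1.66722111e-04, -5.27561796e+01, -1.26658559e+00, -1.53430563e+01,
       -5.25133812e-02,  6.56590186e-03,  1.61638577e-04]), 'tool_pos': array([ 0.16031435, -0.60346428,  0.2459036 ]), 'eef_rot': array([ 9.91573788e-01,  1.29539928e-01, -1.96740747e-04, -8.89831193e-04]), 'contact_force': array([-1.01511513, -0.26370801, -0.344665  ]), 'moment': array([-0.01914809, -0.03681488, -0.07259621]), 'opening': 1.0012892863226568}
scene [[471.03414056   0.         320.84627675]
 [  0.         471.03414056 235.73374017]
 [  0.           0.           1.        ]] [1.01144582 0.46338707 0.61008503] [ 0.34673138  0.83714263 -0.38807574 -0.16842444]
top [[504.93258536   0.         327.81974742]
 [  0.         504.93258536 237.92502152]
 [  0.           0.           1.        ]] [0.41343651 0.03531499 1.08249653] [-0.69854217  0.70913336 -0.06487777  0.07042445]
```

View pics/scene0.png

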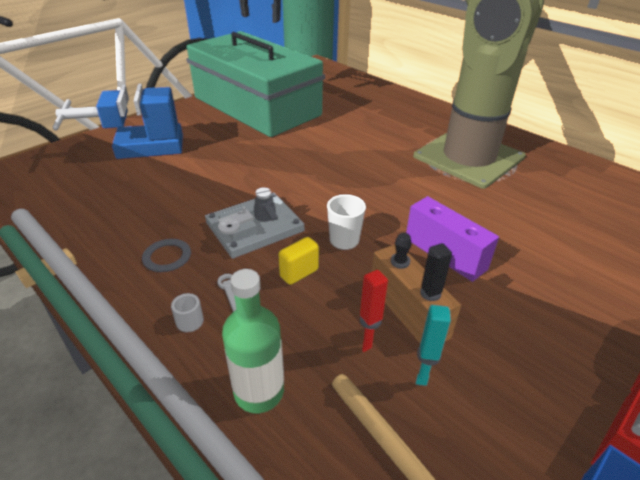

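View pics/top0.png

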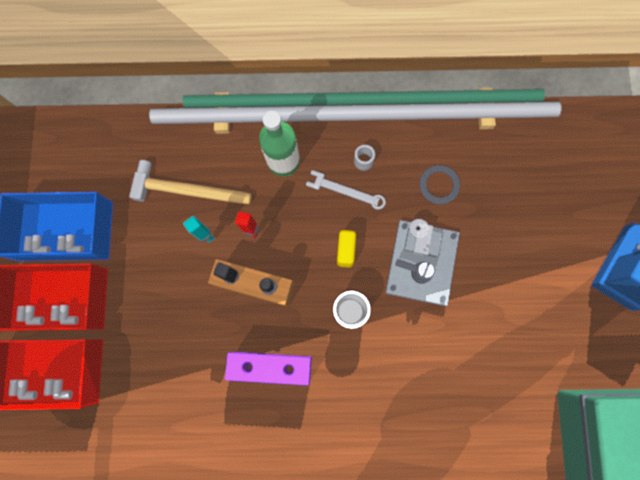

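```bash
cat > h.py <<'E'
import cv2,numpy as np
from scipy.spatial.transform import Rotation as R
from plant import r
def snap(n,save=None):
    d=r.snapshot(n)
    if save: cv2.imwrite(f"pics/{save}.png",d["pixels"][:,:,::-1])
    return d
def proj(d,p):
    c=R.from_quat(d["rotation"]).inv().apply(np.atleast_2d(p)-d["xyz"]); u=c@np.array(d["mtx"]).T
    return u[:,:2]/u[:,2:]
def ray(d,uv):
    uv=np.atleast_2d(uv); q=np.c_[uv,np.ones(len(uv))]@np.linalg.inv(d["mtx"]).T
    return R.from_quat(d["rotation"]).apply(q)
def plane(d,uv,z):
    v=ray(d,uv); return d["xyz"]+v*((z-d["xyz"][2])/v[:,2])[:,None]
def crop(d,name,x0,y0,x1,y1,k):
    i=d["pixels"][y0:y1,x0:x1,::-1]; cv2.imwrite(f"pics/{name}.png",cv2.resize(i,None,fx=k,fy=k,interpolation=cv2.INTER_CUBIC))
E
python3 - <<'E'
from h import *
t=snap("top");s=snap("scene")
print(proj(t,[[0,0,0],[.4,0,0],[.4,.3,0]]),proj(s,[[0,0,0]]))
print("spindle",plane(t,[426,270],.078),plane(s,[264,192],.078))
print("driver",plane(t,[225,270],.171),plane(s,[439,251],.171))
crop(t,"c_st",195,190,315,320,6 and 4.5)
crop(t,"c_fx",375,205,475,315,5)
crop(s,"c_sst",340,190,510,390,3)
crop(s,"c_sfx",190,170,320,265,6)
E
```

```text
[[354.08491749 551.76039816]
 [349.49823105 342.13886958]
 [206.81285406 344.18523933]] [[467.90611351 157.09434535]]
spindle [[ 0.53997709 -0.15340991  0.078     ]] [[ 0.5392146  -0.15133228  0.078     ]]
driver [[0.53386672 0.22918957 0.171     ]] [[0.53984459 0.2386501  0.171     ]]
```

View pics/c_st.png

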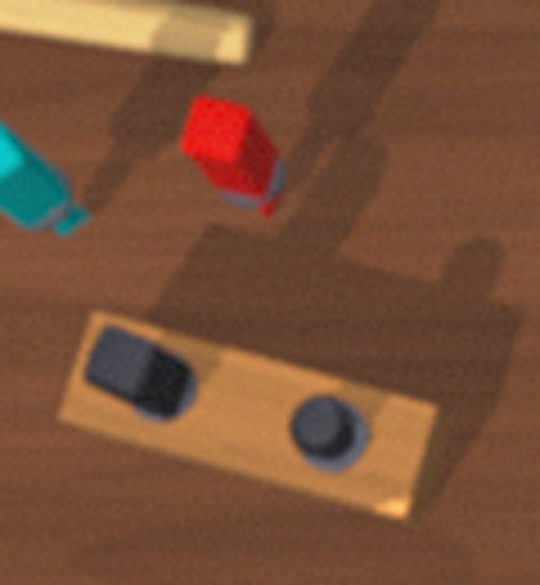

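View pics/c_fx.png

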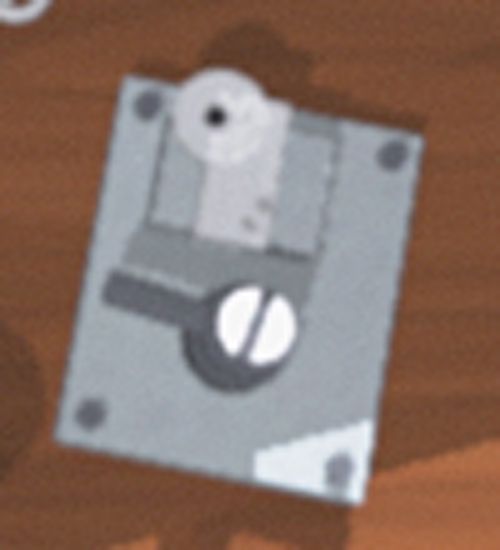

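View pics/c_sst.png

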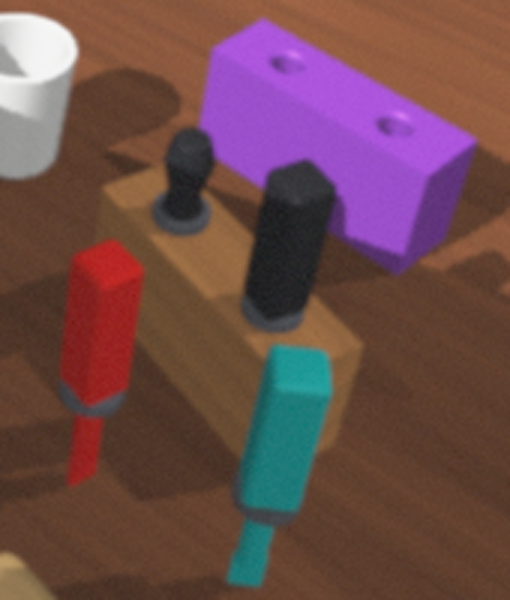

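View pics/c_sfx.png

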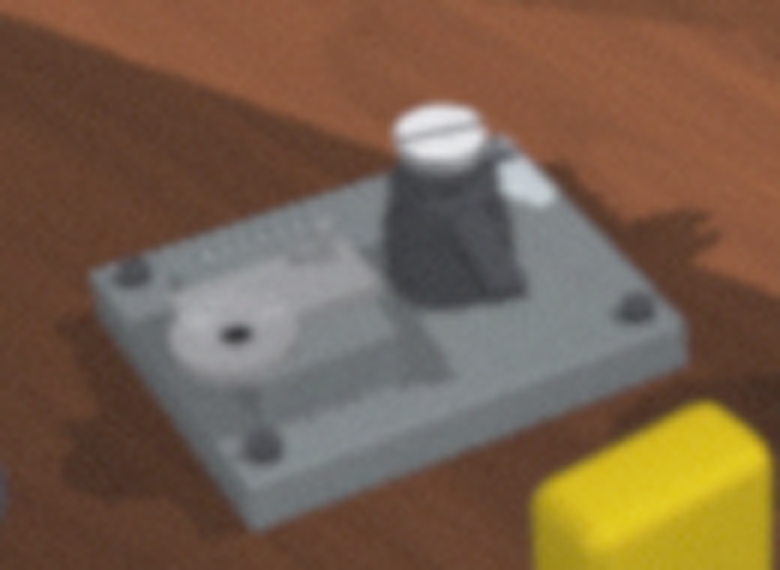

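```bash
cat > meas.py <<'E'
from h import *
t=snap("top");s=snap("scene")
hsv=cv2.cvtColor(t["pixels"],cv2.COLOR_RGB2HSV)
def sub(mask,x0,y0,x1,y1):
    m=np.zeros_like(mask);m[y0:y1,x0:x1]=mask[y0:y1,x0:x1];return m
def big(m):
    c,_=cv2.findContours(m,cv2.RETR_EXTERNAL,cv2.CHAIN_APPROX_NONE);return max(c,key=cv2.contourArea)
# fixture head: bright white
g=t["pixels"].min(2)
m=sub(((g>205)*255).astype(np.uint8),410,255,445,290)
c=np.vstack([x for x in cv2.findContours(m,0,1)[0] if cv2.contourArea(x)>8]); (hx,hy),hr=cv2.minEnclosingCircle(c)
print("head",hx,hy,hr,plane(t,[hx,hy],.078))
# slot: dark pixels in disc, pca
yy,xx=np.mgrid[0:480,0:640];d=(np.hypot(xx-hx,yy-hy)<hr-1.5)
w=np.clip(240-g.astype(float),0,None)*d
P=plane(t,np.c_[xx[d],yy[d]],.078)[:,:2];W=w[d];c0=(P*W[:,None]).sum(0)/W.sum()
C=((P-c0)*W[:,None]).T@(P-c0);e,v=np.linalg.eigh(C);print("slot",c0,np.arctan2(*v[::-1,1])%np.pi,e)
# fixture base
sat=hsv[...,1];m=sub((((sat<75)&(g>90))*255).astype(np.uint8),380,212,465,312)
m=cv2.morphologyEx(m,cv2.MORPH_CLOSE,np.ones((15,15)));m=cv2.morphologyEx(m,cv2.MORPH_OPEN,np.ones((9,9)))
b=cv2.boxPoints(cv2.minAreaRect(big(m)));q=plane(t,b,.02)[:,:2];print("base",b.tolist(),q,[np.linalg.norm(q[i]-q[i-1]) for i in range(4)],[np.arctan2(*(q[i]-q[i-1])[::-1]) for i in range(4)],q.mean(0))
# stand (wood orange) hull incl tools
m=sub((((hsv[...,0]>8)&(hsv[...,0]<22)&(hsv[...,1]>120)&(hsv[...,2]>140))*255).astype(np.uint8),200,250,300,312)
pts=cv2.findNonZero(m)
c=big(cv2.morphologyEx(m,cv2.MORPH_CLOSE,np.ones((9,9))))
b=cv2.boxPoints(cv2.minAreaRect(c));q=plane(t,b,.08)[:,:2];print("stand",b.tolist(),q,[np.linalg.norm(q[i]-q[i-1]) for i in range(4)],[np.arctan2(*(q[i]-q[i-1])[::-1]) for i in range(4)],q.mean(0))
E
python3 meas.py
```

```text
head 425.73529052734375 269.6176452636719 7.645457744598389 [[ 0.5407536  -0.15292117  0.078     ]]
slot [ 0.54100119 -0.15290576] 2.722955602335449 [0.00512099 0.15390262]
base [[384.4139404296875, 294.2404479980469], [399.45556640625, 214.7348175048828], [462.183349609375, 226.60226440429688], [447.1417236328125, 306.10791015625]] [[ 0.49752861 -0.07469367]
 [ 0.66819372 -0.11322077]
 [ 0.63980853 -0.2466581 ]
 [ 0.47092917 -0.20441934]] [np.float64(0.13242461280298867), np.float64(0.17495975318686655), np.float64(0.13642301822681366), np.float64(0.17408144910645787)] [np.float64(1.3685556963201018), np.float64(-0.2220251034916506), np.float64(-1.7803950758974247), np.float64(2.8965085463819418)] [ 0.56911501 -0.15974797]
stand [[207.01889038085938, 283.4339599609375], [214.37738037109375, 257.67926025390625], [292.0377502441406, 279.867919921875], [284.67926025390625, 305.62261962890625]] [[0.51949802 0.28376689]
 [0.57116854 0.27056697]
 [0.52404979 0.11429236]
 [0.47333021 0.12885103]] [np.float64(0.1616489753940122), np.float64(0.053329926362742565), np.float64(0.16322356123648382), np.float64(0.05276770974009978)] [np.float64(1.281158317524902), np.float64(-0.2501139356838811), np.float64(-1.8636401564079135), np.float64(2.862065547101176)] [0.52201164 0.19936931]
```

```bash
python3 - <<'E'
from h import *
t=snap("top");s=snap("scene")
crop(t,"c_h",205,255,250,295,14);crop(s,"c_sh",415,235,460,305,8)
E
```

```text
(no output)
```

View pics/c_h.png

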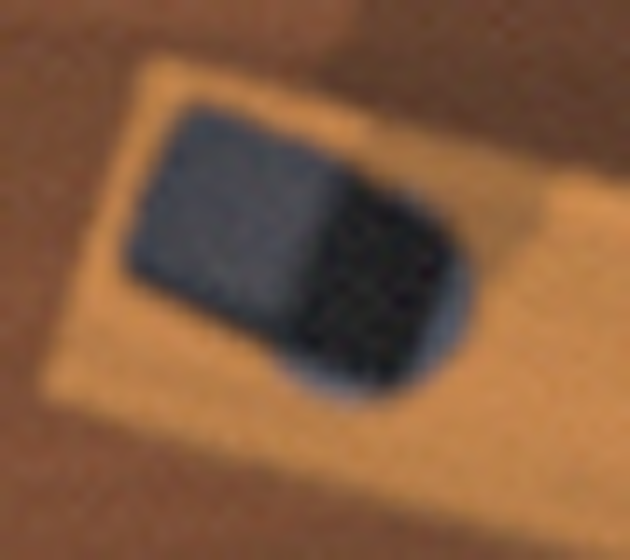

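View pics/c_sh.png

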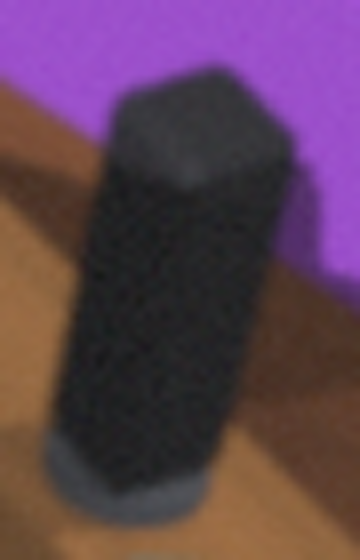

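```bash
python3 - <<'E'
from h import *
t=snap("top");s=snap("scene")
a=np.array([[195,100],[345,165],[285,335],[130,255]])/14+[205,255]-.5
q=plane(t,a,.171)[:,:2];print(q,q.mean(0),[np.linalg.norm(q[i]-q[i-1]) for i in range(4)],[np.degrees(np.arctan2(*(q[i]-q[i-1])[::-1]))%90 for i in range(4)])
a=np.array([[110,100],[215,65],[298,145],[188,188]])/8+[415,235]-.5
q=plane(s,a,.171)[:,:2];print(q,q.mean(0),[np.linalg.norm(q[i]-q[i-1]) for i in range(4)],[np.degrees(np.arctan2(*(q[i]-q[i-1])[::-1]))%90 for i in range(4)])
# mating finger: pixels from crop c_fx (k5, off 375,205)
for n,uv,z in[("finger",[[115,288],[190,310]],.055),("scriber",[[[267,285]]][0],.13)]:
    p=plane(t,np.array(uv)/(5 if n=="finger" else 1)+([375,205] if n=="finger" else [0,0]),z);print(n,p)
    if n=="finger":print(np.degrees(np.arctan2(*(p[0]-p[1])[1::-1])))
# red handle
for n,d,uv in[("red top",t,[243,219]),("red s",s,[374,275]),("turq top",t,[193,223]),("turq s",s,[437,312]),("bottle",t,[272,120]),("cup",t,[352,310])]:
    print(n,plane(d,uv,.12),plane(d,uv,0.085))
print(proj(t,[0.5405,-.153,.078]),proj(s,[0.5405,-.153,.078]))
E
```

```text
[[0.54941417 0.24158987]
 [0.54056514 0.22179399]
 [0.51847688 0.2290694 ]
 [0.52921124 0.24949698]] [0.53441686 0.23548756] [np.float64(0.02169517312610637), np.float64(0.021683691466611834), np.float64(0.023255599508341013), np.float64(0.023076234028043336)] [np.float64(68.62540244093236), np.float64(65.91472145432462), np.float64(71.7691849633242), np.float64(62.27880607043502)]
[[0.54354729 0.22308525]
 [0.52211216 0.23083259]
 [0.52995073 0.2531607 ]
 [0.5531396  0.24589956]] [0.53718745 0.23824452] [np.float64(0.024748836240880055), np.float64(0.02279223720968889), np.float64(0.02366405750239118), np.float64(0.02429913385769231)] [np.float64(67.19561204128986), np.float64(70.12853694900727), np.float64(70.65572662786994), np.float64(72.61307571726569)]
finger [[ 0.55901483 -0.10119694  0.055     ]
 [ 0.54945685 -0.13148831  0.055     ]]
72.48770750806887
scriber [[0.50952833 0.15769859 0.13      ]]
red top [[0.64065183 0.20719033 0.12      ]] [[0.64891423 0.21344037 0.085     ]]
red s [[0.59898658 0.17505522 0.12      ]] [[0.56953032 0.15446366 0.085     ]]
turq top [[0.63421193 0.30509135 0.12      ]] [[0.64224015 0.31490144 0.085     ]]
turq s [[0.5929215  0.28138634 0.12      ]] [[0.5630321  0.26838855 0.085     ]]
bottle [[0.8466135  0.15175021 0.12      ]] [[0.86236545 0.15598424 0.085     ]]
cup [[ 0.46086091 -0.0021356   0.12      ]] [[ 0.46258544 -0.00349744  0.085     ]]
[[425.78126441 269.74312285]] [[262.95232368 191.9141374 ]]
```

```bash
cat >> h.py <<'E'
def Rd(yaw):
    a=np.radians(yaw);y=np.array([np.cos(a),np.sin(a),0]);z=np.array([0,0,-1.]);return np.c_[np.cross(y,z),y,z]
def plan(p,yaw):
    s=r.get_state();R0=R.from_quat(s["eef_rot"]).as_matrix()
    rv=R.from_matrix(R0.T@Rd(yaw)).as_rotvec();sh=R0.T@(np.array(p)-s["tool_pos"])*100
    print("turn",rv.round(4),"shift cm",sh.round(2),"| meas",s["tool_pos"].round(4),"yawY",np.degrees(np.arctan2(R0[1,1],R0[0,1])).round(2),"tilt",np.degrees(np.arccos(-R0[2,2])).round(2),"F",s["contact_force"].round(2),"M",s["moment"].round(3),"q",s["q"].round(2),"open",round(float(s["opening"]),3),"t",s["clock"])
E
python3 - <<'E'
from h import *
plan([.45,-.35,.34],-50);
for _ in range(2): plan([.536,.237,.30],-21)
E
```

```text
turn [-1.000e-04 -0.000e+00 -4.383e-01] shift cm [ 34.5  -17.11  -9.33] | meas [ 0.1606 -0.604   0.2467] yawY -75.11 tilt 0.01 F [0.18 0.22 0.59] M [0.002 0.003 0.022] q [ 1.34  0.69 -0.19  1.57  0.16  0.9  -0.22] open 1.002 t 0.5
turn [-1.000e-04 -0.000e+00 -9.444e-01] shift cm [ 57.89 -71.63  -5.33] | meas [ 0.1606 -0.604   0.2467] yawY -75.11 tilt 0.01 F [0.18 0.22 0.59] M [0.002 0.003 0.022] q [ 1.34  0.69 -0.19  1.57  0.16  0.9  -0.22] open 1.002 t 0.5
turn [-1.000e-04 -0.000e+00 -9.444e-01] shift cm [ 57.89 -71.63  -5.33] | meas [ 0.1606 -0.604   0.2467] yawY -75.11 tilt 0.01 F [0.18 0.22 0.59] M [0.002 0.003 0.022] q [ 1.34  0.69 -0.19  1.57  0.16  0.9  -0.22] open 1.002 t 0.5
```

Call:
carry_out(
  commands=[
    [[0,0,-0.1,4,-2,-4,6],[0,0,-0.15,7.5,-3.5,-6,6],[0,0,-0.2,11,-5.5,-8,6],[0,0,-0.3,14.5,-7,-9.3,6],[0,0,-0.35,18,-9,-9.3,6],[0,0,-0.4,21.5,-10.5,-9.3,6],[0,0,-0.44,25,-12.5,-9.3,6],[0,0,-0.44,28.5,-14,-9.3,6],[0,0,-0.44,32,-16,-9.3,6],[0,0,-0.44,34.5,-17,-9.3,6]],
  ],
  force=10,
)

```text
clock: 1.33
tool_pos: [0.4523, -0.3481, 0.3401]
eef_rot: [0.939, 0.344, 0.001, -0.0]
contact_force: [0.1, 0.6, 0.2]
opening: 0.68
```

```bash
python3 -c "
from h import *
plan([.536,.237,.25],-21)"
```

```text
turn [ 3.000e-04 -1.100e-03 -5.022e-01] shift cm [ 44.17 -39.27   9.06] | meas [ 0.4523 -0.3481  0.3401] yawY -49.78 tilt 0.07 F [0.06 0.63 0.22] M [ 0.007 -0.015 -0.028] q [ 0.78  0.53 -0.35  1.6   0.2   1.05 -0.49] open 0.68 t 1.3333
```

Call:
carry_out(
  commands=[
    [[0,0,-0.1,3,-2.6,0,5],[0,0,-0.2,6,-5.3,0,5],[0,0,-0.3,9,-8,0,5],[0,0,-0.4,12,-10.6,0,5],[0,0,-0.5,15,-13.3,0,5],[0,0,-0.5,18,-16,0,5],[0,0,-0.5,21,-18.6,0,5],[0,0,-0.5,24,-21.3,0,5],[0,0,-0.5,27,-24,0,5],[0,0,-0.5,30,-26.6,0,5]],
  ],
)

```text
clock: 2.17
tool_pos: [0.5083, 0.0475, 0.34]
eef_rot: [0.825, 0.565, 0.0, 0.0]
contact_force: [0.9, -0.1, 0.3]
opening: 0.564
```

```bash
python3 -c "
from h import *
plan([.536,.237,.25],-21)"
```

```text
turn [ 0.0005  0.0001 -0.0045] shift cm [18.66 -4.3   8.99] | meas [0.5083 0.0475 0.34  ] yawY -21.26 tilt 0.03 F [ 0.93 -0.08  0.3 ] M [-0.034 -0.079 -0.069] q [ 0.16  0.46 -0.52  1.76  0.27  0.99 -0.84] open 0.564 t 2.1667
```

Call:
carry_out(
  commands=[
    [[0,0,-0.005,3.8,-0.9,1,5],[0,0,-0.005,7.6,-1.7,3,5],[0,0,-0.005,11.4,-2.6,4.5,5],[0,0,-0.005,15,-3.5,6,5],[0,0,-0.005,17.5,-4,7.5,5],[0,0,-0.005,18.65,-4.3,9,5],[0,0,-0.005,18.65,-4.3,9,5],[0,0,-0.005,18.65,-4.3,9,5]],
  ],
)

```text
clock: 2.83
tool_pos: [0.5355, 0.2347, 0.2492]
eef_rot: [0.824, 0.567, -0.001, 0.0]
contact_force: [-0.3, -0.3, 0.9]
opening: 0.563
```

```bash
python3 -c "
from h import *
plan([.536,.237,.13],-21)
t=snap('top');s=snap('scene')
crop(t,'g1t',180,190,330,330,4);crop(s,'g1s',330,120,530,330,2.8)
print(proj(s,[[.536,.237,.25],[.536,.237,.242]]))"
```

```text
turn [-0.001   0.002   0.0016] shift cm [ 0.25 -0.02 11.91] | meas [0.5355 0.2347 0.2492] yawY -20.91 tilt 0.13 F [-0.33 -0.32  0.91] M [-0.08  -0.054 -0.064] q [-0.22  0.66 -0.46  1.68  0.36  0.89 -1.2 ] open 0.563 t 2.8333
[[450.13890825 203.81308959]
 [448.98767214 208.74438707]]
```

View pics/g1t.png

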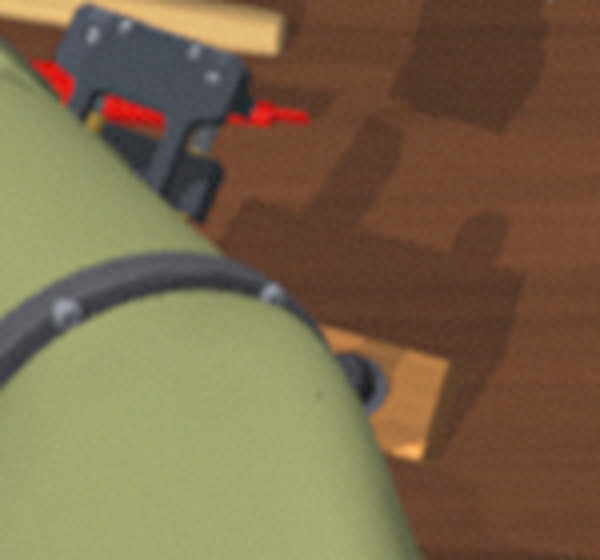

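View pics/g1s.png

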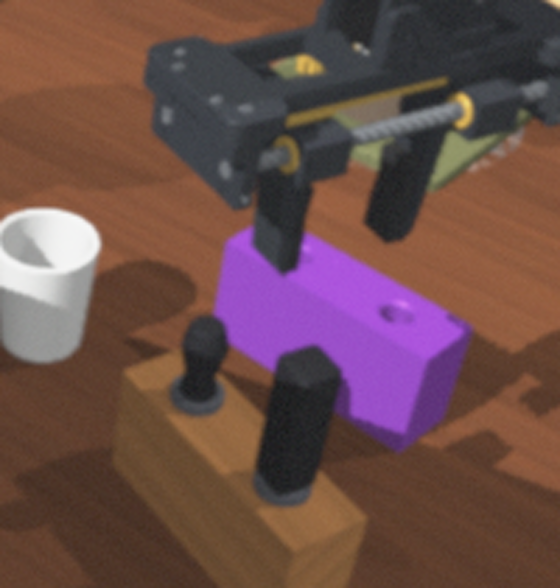

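```bash
python3 -c "
from h import *
s=snap('scene','s1')"
```

```text
(no output)
```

View pics/s1.png

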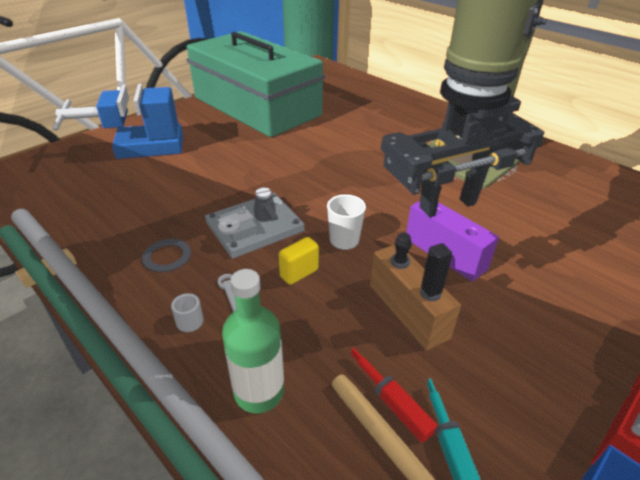

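```bash
python3 -c "
from h import *
plan([.536,.237,.129],-21)
d=snap('scene');crop(d,'g2',415,225,465,305,7)
print((proj(d,[[.536,.237,.171],[.536,.237,.086]])-[415,225])*7)"
```

```text
turn [ 0.0018  0.0001 -0.0021] shift cm [ 0.33 -0.24 12.17] | meas [0.5369 0.2332 0.2507] yawY -21.12 tilt 0.1 F [ 0.34 -0.79 -0.56] M [-0.029 -0.023 -0.074] q [-0.22  0.66 -0.46  1.68  0.36  0.89 -1.2 ] open 0.566 t 2.9833
[[171.85171312 169.18596617]
 [103.77834251 460.77692459]]
```

View pics/g2.png

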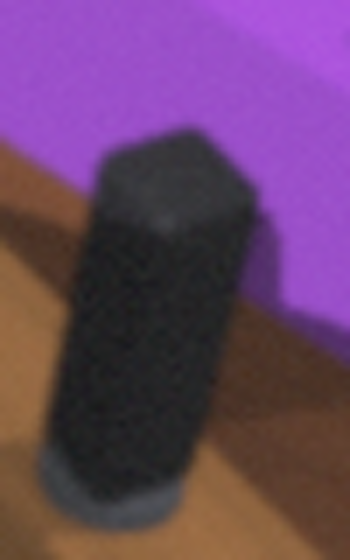

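Call:
carry_out(
  commands=[
    [[0,0,0,0.25,-0.1,3,5],[0,0,0,0.25,-0.1,5.5,5],[0,0,0,0.25,-0.1,8,5],[0,0,0,0.25,-0.1,10,5],[0,0,0,0.25,-0.1,12.1,5],[0,0,0,0.25,-0.1,12.1,5],[0,0,0,0.25,-0.1,12.1,5]],
  ],
)

```text
clock: 3.62
tool_pos: [0.5362, 0.2365, 0.1289]
eef_rot: [0.824, 0.566, -0.0, 0.0]
contact_force: [-0.2, -0.7, 0.9]
opening: 0.568
```

```bash
python3 -c "
from h import *
plan([.5355,.237,.129],-21)
d=snap('scene');crop(d,'g3',380,160,500,310,4)"
```

```text
turn [-0.0001  0.0011 -0.0008] shift cm [ 0.02 -0.08 -0.01] | meas [0.5362 0.2365 0.1289] yawY -21.05 tilt 0.06 F [-0.2  -0.7   0.89] M [-0.015 -0.09  -0.049] q [-0.28  0.82 -0.38  1.78  0.47  0.64 -1.3 ] open 0.568 t 3.6167
```

View pics/g3.png

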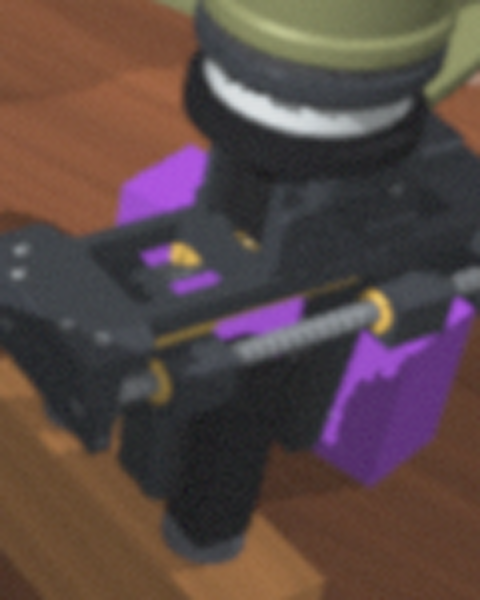

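Call:
carry_out(
  commands=[
    [[0,0,0,0,0,0,3],[0,0,0,0,0,0,2.4],[0,0,0,0,0,0,2],[0,0,0,0,0,0,2],[0,0,0,0,0,0,2],[0,0,0,0,0,0,2],[0,0,0,0,0,0,2]],
  ],
  force=35,
)

```text
clock: 4.25
tool_pos: [0.5363, 0.2379, 0.1295]
eef_rot: [0.824, 0.567, 0.001, 0.0]
contact_force: [-1.3, -0.0, 6.1]
opening: 0.294
```

```bash
python3 -c "
from h import *
plan([.5355,.237,.25],-21)"
```

```text
turn [ 0.0009 -0.0006  0.0006] shift cm [ -0.11  -0.03 -12.05] | meas [0.5363 0.2379 0.1295] yawY -20.97 tilt 0.06 F [-1.31 -0.05  6.07] M [-0.195  0.098  0.008] q [-0.28  0.82 -0.38  1.78  0.47  0.64 -1.3 ] open 0.294 t 4.25
```

Gripped at 0.294 × 88 ≈ 26 mm. Lift.

Call:
carry_out(
  commands=[
    [[0,0,0,0,0,-2,2],[0,0,0,0,0,-4,2],[0,0,0,0,0,-6,2],[0,0,0,0,0,-9,2],[0,0,0,0,0,-12,2],[0,0,0,0,0,-14,2],[0,0,0,0,0,-14,2],[0,0,0,0,0,-14,2]],
  ],
)

```text
clock: 4.92
tool_pos: [0.5361, 0.2376, 0.2689]
eef_rot: [0.824, 0.567, 0.001, 0.0]
contact_force: [-1.0, -0.1, -2.6]
opening: 0.292
```

```bash
python3 -c "
from h import *
plan([.5355,.237,.25],-21)
d=snap('scene','s4');crop(d,'g4',380,120,500,270,4);crop(d,'g4b',420,200,470,260,10)
t=snap('top');crop(t,'g4t',180,190,330,330,4)"
```

```text
turn [ 0.0009 -0.0006  0.0004] shift cm [-0.08 -0.03  1.89] | meas [0.5361 0.2376 0.2689] yawY -20.98 tilt 0.06 F [-0.99 -0.14 -2.6 ] M [-0.082 -0.022 -0.045] q [-0.22  0.64 -0.48  1.65  0.35  0.93 -1.19] open 0.292 t 4.9167
```

View pics/g4.png

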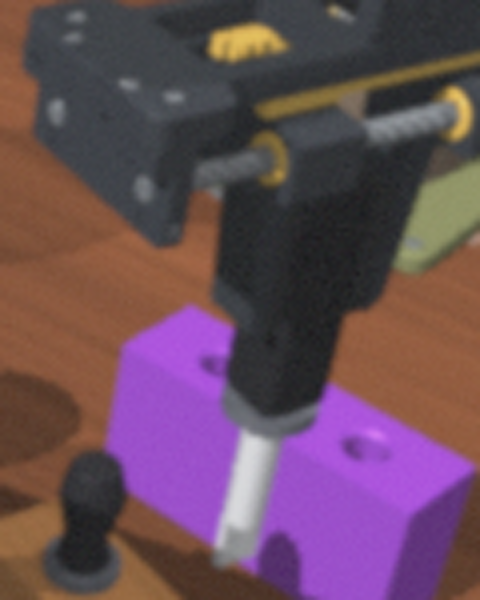

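View pics/g4b.png

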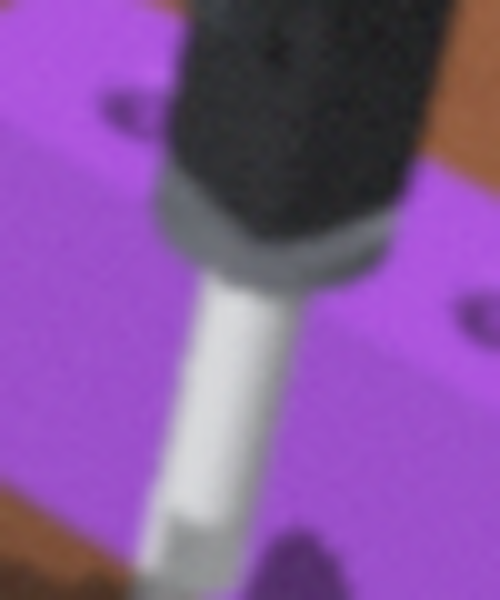

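View pics/g4t.png

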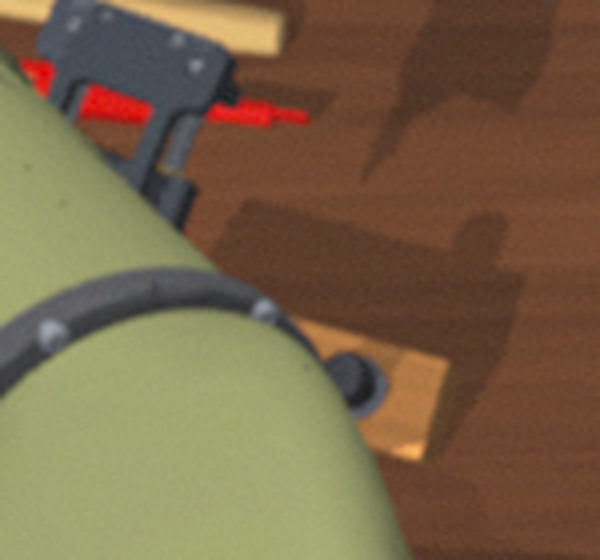

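```bash
python3 -c "
from h import *
d=snap('scene');crop(d,'g5',420,225,456,267,14)
print(R.from_quat(d['rotation']).as_matrix().round(3))
b=np.array([.5361,.2376,0])
for y in(-21,69):
  a=np.radians(y);x=np.array([np.cos(a),np.sin(a),0])*.008;n=np.array([-np.sin(a),np.cos(a),0])*.00175
  z=np.array([0,0,.2689+.011-.0114-.1175]) # tip
  c=[b+z+i*x+j*n+k for k in(0,np.array([0,0,.022])) for i,j in((1,1),(1,-1),(-1,-1),(-1,1))]
  print(y,((proj(d,c)-[420,225])*14).round(0).tolist())
"
```

```text
[[-0.703  0.45  -0.551]
 [ 0.711  0.458 -0.533]
 [ 0.013 -0.767 -0.642]]
-21 [[189.0, 519.0], [169.0, 498.0], [299.0, 456.0], [319.0, 477.0], [226.0, 359.0], [205.0, 337.0], [337.0, 295.0], [358.0, 316.0]]
69 [[304.0, 532.0], [276.0, 541.0], [185.0, 444.0], [213.0, 435.0], [343.0, 371.0], [314.0, 380.0], [221.0, 283.0], [250.0, 274.0]]
```

View pics/g5.png

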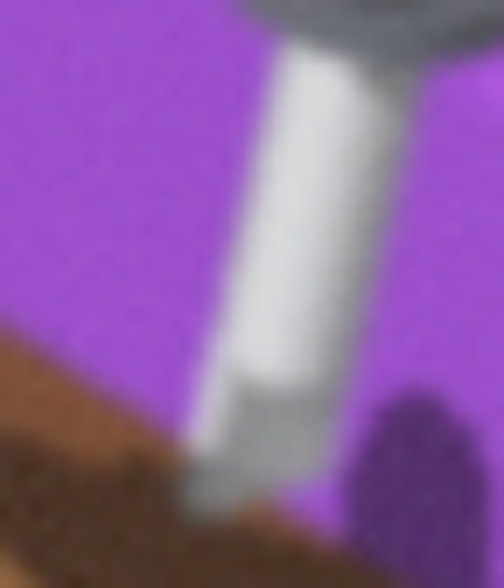

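```bash
python3 -c "
from h import *
plan([.5408,-.153,.235],-24)"
```

```text
turn [-0.0022  0.0033  0.053 ] shift cm [-36.18  14.5    3.26] | meas [0.535  0.2368 0.2667] yawY -20.96 tilt 0.23 F [-0.66  0.31 -3.2 ] M [-0.076 -0.044  0.036] q [-0.22  0.64 -0.48  1.65  0.35  0.93 -1.19] open 0.292 t 5.0667
```

Call:
carry_out(
  commands=[
    [[0,0,0.01,-3,1.2,0,2],[0,0,0.02,-6.5,2.6,0,2],[0,0,0.03,-10,4,0,2],[0,0,0.04,-13.5,5.4,0,2],[0,0,0.05,-17,6.8,0,2],[0,0,0.053,-20.5,8.2,0,2],[0,0,0.053,-24,9.6,0,2],[0,0,0.053,-27.5,11,0,2],[0,0,0.053,-31,12.4,0,2],[0,0,0.053,-34,13.6,1,2]],
  ],
)

```text
clock: 5.9
tool_pos: [0.5412, -0.1316, 0.2584]
eef_rot: [0.839, 0.544, -0.0, 0.001]
contact_force: [1.5, -0.4, -1.9]
opening: 0.294
```

```bash
python3 -c "
from h import *
plan([.5408,-.153,.235],-24)"
```

```text
turn [ 0.0007  0.0008 -0.0019] shift cm [-1.96  0.84  2.34] | meas [ 0.5412 -0.1316  0.2584] yawY -24.11 tilt 0.06 F [ 1.49 -0.44 -1.89] M [-0.023 -0.116  0.015] q [ 0.45  0.61 -0.49  1.75  0.36  0.87 -0.62] open 0.294 t 5.9
```

Call:
carry_out(
  commands=[
    [[0,0,0,-1,0.4,1.2,2],[0,0,0,-1.95,0.85,2.35,2],[0,0,0,-1.95,0.85,2.35,2],[0,0,0,-1.95,0.85,2.35,2],[0,0,0,-1.95,0.85,2.35,2]],
  ],
)

```text
clock: 6.32
tool_pos: [0.5416, -0.1472, 0.2352]
eef_rot: [0.838, 0.546, 0.001, -0.001]
contact_force: [0.5, 0.1, -2.4]
opening: 0.293
```

```bash
python3 -c "
from h import *
plan([.5408,-.153,.235],-24)
d=snap('scene','s6');crop(d,'g6',235,120,305,230,6)
t=snap('top');crop(t,'g6t',370,205,470,310,5)
p=r.get_state()['tool_pos']-[0,0,.1185]
print((proj(d,[p,p+[0,0,.05],[.5408,-.153,.078]])-[235,120])*6)"
```

```text
turn [-0.0006 -0.0017  0.0032] shift cm [-0.56  0.16  0.02] | meas [ 0.5416 -0.1472  0.2352] yawY -23.82 tilt 0.1 F [ 0.46  0.09 -2.42] M [-0.023 -0.049 -0.053] q [ 0.47  0.65 -0.48  1.76  0.39  0.82 -0.61] open 0.293 t 6.3167
[[167.38429699 338.23942155]
 [156.6290288  200.37875614]
 [167.01107343 431.84835158]]
```

View pics/g6.png

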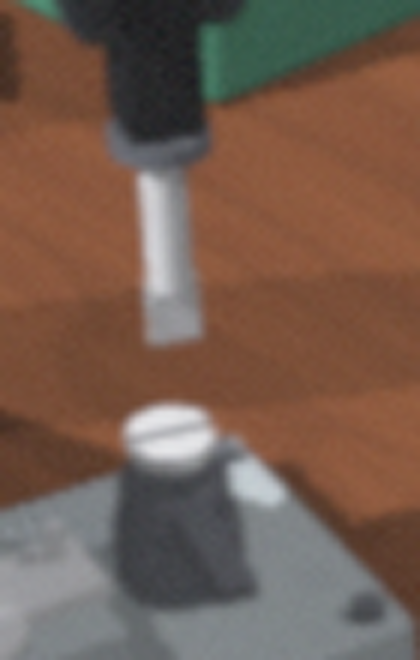

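View pics/g6t.png

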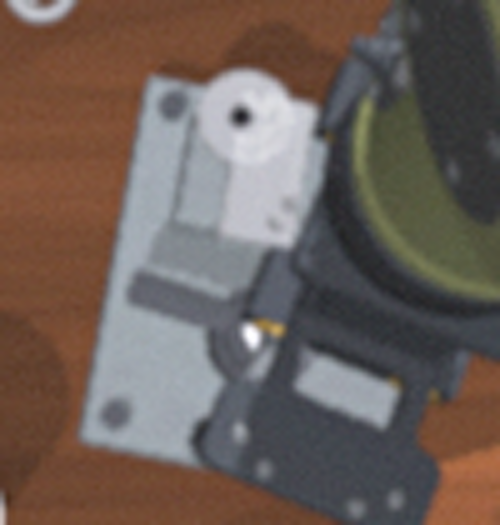

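```bash
cat > m2.py <<'E'
from h import *
import sys
S=[];P=[]
for i in range(4):
    d=snap('scene');S.append(d["pixels"].astype(float));P.append(r.get_state()["tool_pos"])
im=np.mean(S,0).astype(np.uint8);d["pixels"]=im;p=np.mean(P,0);print("tcp",p.round(4),np.std(P,0).round(4))
crop(d,sys.argv[1],248,165,283,205,16)
tip=p-[0,0,.1185]
print("tip pred",((proj(d,tip)-[248,165])*16+8).round(1))
print("head pred top",((proj(d,[.5408,-.153,.078])-[248,165])*16+8).round(1))
plan([.5408,-.153,.235],-24)
E
python3 m2.py g7
```

```text
tcp [ 0.5416 -0.1485  0.2358] [0.0001 0.0004 0.0001]
tip pred [[242.7 186.3]]
head pred top [[245.4 439.6]]
turn [ 0.0009 -0.0003  0.0012] shift cm [-0.39  0.1   0.07] | meas [ 0.5415 -0.149   0.2357] yawY -23.93 tilt 0.05 F [ 0.12  0.06 -2.09] M [-0.074 -0.049 -0.026] q [ 0.47  0.65 -0.48  1.76  0.39  0.82 -0.61] open 0.295 t 6.6167
```

View pics/g7.png

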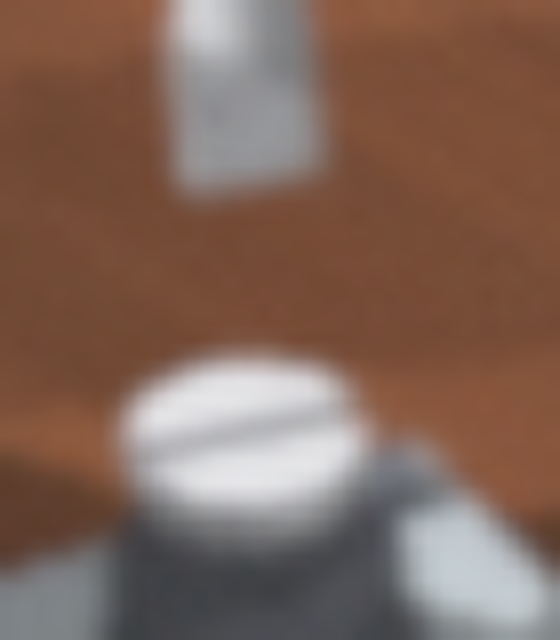

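```bash
python3 -c "
from h import *
d=snap('scene')
f=lambda u:(np.array(u)-8)/16+[248,165]
tz=.2358-.1185
a=plane(d,f([[180,196],[326,173],[252,184.5]]),tz);print(a, np.degrees(np.arctan2(*(a[0]-a[1])[1::-1])),np.linalg.norm(a[0]-a[1]))
n=np.array([np.sin(np.radians(24)),np.cos(np.radians(24)),0])
tip=a[2]-n*.00175;print('tip',tip,'robot',.5416,-.1485)
b=plane(d,f([[243,432],[125,455],[362,405]]),.078);print('head',b,np.degrees(np.arctan2(*(b[1]-b[2])[1::-1])))
print('spindle in robot',b[0]-tip+[.5416,-.1485,0])
a=np.array([[110,100],[215,65],[298,145],[188,188]])/8+[415,235]-.5
q=plane(d,a,.171).mean(0);print('via home',b[0]-q+[.5363,.2379,0])
"
```

```text
[[ 0.54833983 -0.15205464  0.1173    ]
 [ 0.53259332 -0.14378707  0.1173    ]
 [ 0.54057079 -0.14801384  0.1173    ]] -27.701347087231515 0.017784980703466288
tip [ 0.539859   -0.14961254  0.1173    ] robot 0.5416 -0.1485
head [[ 0.53995044 -0.15446615  0.078     ]
 [ 0.55350574 -0.16075508  0.078     ]
 [ 0.52561497 -0.14869965  0.078     ]] -23.375795987344652
spindle in robot [ 0.54169144 -0.1533536  -0.0393    ]
via home [ 0.53906299 -0.15481067 -0.093     ]
```

Call:
carry_out(
  commands=[
    [[0,0,0,-0.4,0.2,0,2],[0,0,0,-0.4,0.2,1,2],[0,0,0,-0.4,0.2,2,2],[0,0,0,-0.4,0.2,3,2],[0,0,0,-0.4,0.2,3.4,2],[0,0,0,-0.4,0.2,3.4,2],[0,0,0,-0.4,0.2,3.4,2],[0,0,0,-0.4,0.2,3.4,2]],
  ],
)

```text
clock: 7.33
tool_pos: [0.5416, -0.1541, 0.2014]
eef_rot: [0.839, 0.545, 0.0, 0.0]
contact_force: [0.4, -0.1, -1.8]
opening: 0.29
```

```bash
sed -i 's/plan(\[.5408.*/plan([.5417,-.153,.1965],-24)/' m2.py; python3 m2.py g8
```

```text
tcp [ 0.5417 -0.1542  0.2016] [0. 0. 0.]
tip pred [[231.  404.2]]
head pred top [[245.4 439.6]]
turn [ 0.0009 -0.0001 -0.0001] shift cm [ 0.12 -0.04  0.51] | meas [ 0.5416 -0.1542  0.2016] yawY -24.01 tilt 0.05 F [ 0.54  0.14 -1.52] M [ 0.001 -0.069  0.025] q [ 0.46  0.69 -0.45  1.79  0.42  0.75 -0.63] open 0.285 t 7.5333
```

View pics/g8.png

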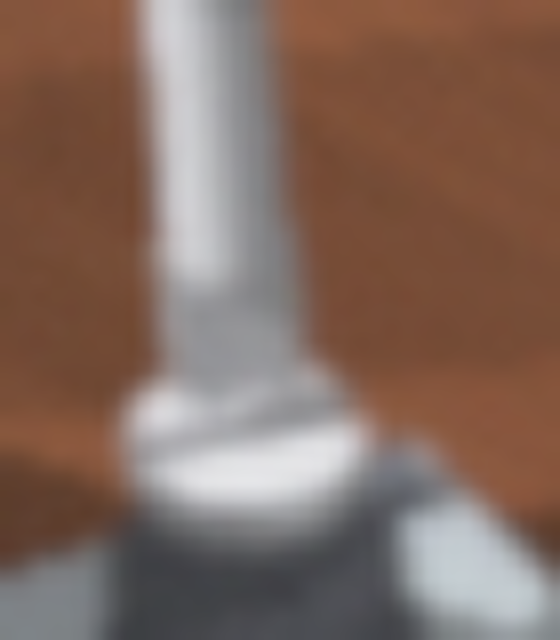

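Call:
carry_out(
  commands=[
    [[0,0,0,0.12,-0.04,0,2],[0,0,0,0.12,-0.04,0.1,2],[0,0,0,0.12,-0.04,0.2,2],[0,0,0,0.12,-0.04,0.3,2],[0,0,0,0.12,-0.04,0.4,2],[0,0,0,0.12,-0.04,0.5,2],[0,0,0,0.12,-0.04,0.5,2]],
  ],
)

```text
clock: 8.12
tool_pos: [0.5413, -0.1529, 0.1959]
eef_rot: [0.839, 0.545, -0.0, -0.0]
contact_force: [0.1, -0.9, -2.1]
opening: 0.29
```

```bash
python3 m2.py g9
```

```text
tcp [ 0.5414 -0.153   0.1962] [0.0001 0.     0.0001]
tip pred [[241.6 444. ]]
head pred top [[245.4 439.6]]
turn [ 0.0001 -0.     -0.0001] shift cm [ 0.    0.02 -0.03] | meas [ 0.5415 -0.1529  0.1962] yawY -24.01 tilt 0.01 F [-0.75  0.47 -1.77] M [-0.049 -0.01   0.016] q [ 0.46  0.7  -0.45  1.8   0.43  0.74 -0.64] open 0.295 t 8.3167
```

View pics/g9.png

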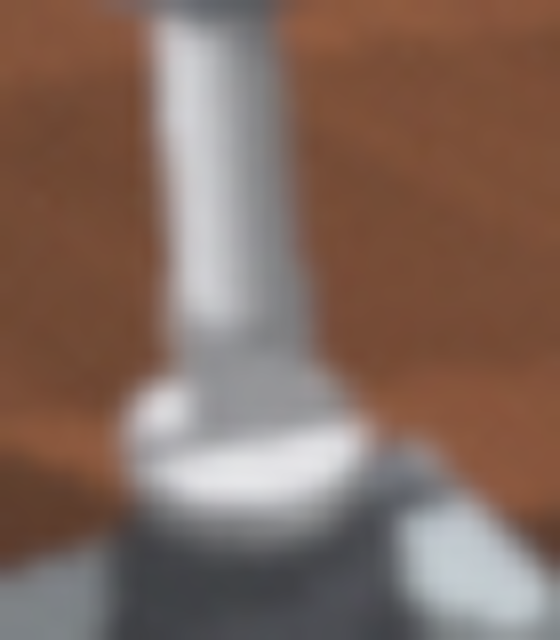

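Call:
carry_out(
  commands=[
    [[0,0,0,0,0,0.1,2],[0,0,0,0,0,0.2,2],[0,0,0,0,0,0.2,2],[0,0,0,0,0,0.2,2]],
  ],
)

```text
clock: 8.65
tool_pos: [0.5414, -0.153, 0.1941]
eef_rot: [0.839, 0.545, -0.0, -0.0]
contact_force: [0.5, 0.6, -2.4]
opening: 0.295
```

```bash
python3 m2.py g10
```

```text
tcp [ 0.5415 -0.153   0.1942] [0. 0. 0.]
tip pred [[242.7 457.2]]
head pred top [[245.4 439.6]]
turn [ 0.0001  0.0001 -0.0001] shift cm [ 0.01  0.02 -0.23] | meas [ 0.5415 -0.153   0.1942] yawY -24.01 tilt 0.01 F [-0.51  0.82 -2.16] M [-0.015 -0.008  0.018] q [ 0.46  0.7  -0.44  1.8   0.43  0.73 -0.64] open 0.291 t 8.85
```

View pics/g10.png

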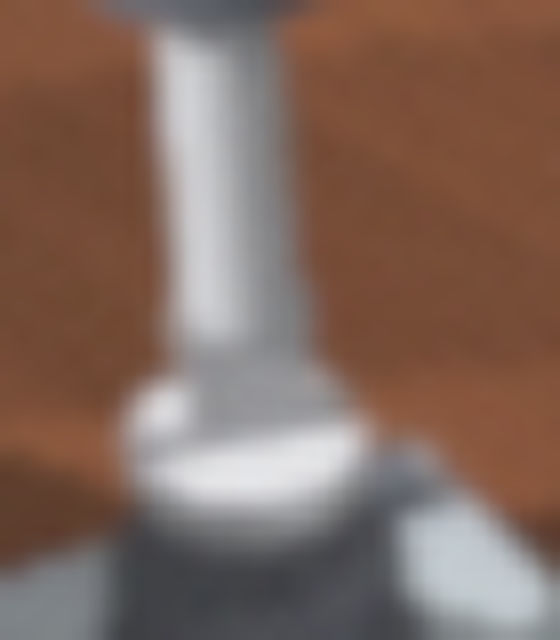

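Call:
carry_out(
  commands=[
    [[0,0,0,0,0,0.1,2],[0,0,0,0,0,0.2,2],[0,0,0,0,0,0.3,2],[0,0,0,0,0,0.3,2]],
  ],
)

```text
clock: 9.18
tool_pos: [0.5413, -0.153, 0.191]
eef_rot: [0.839, 0.545, -0.0, -0.0]
contact_force: [0.2, 0.5, -2.2]
opening: 0.289
```

```bash
python3 m2.py g11
```

```text
tcp [ 0.5414 -0.1529  0.1912] [0.0001 0.     0.0001]
tip pred [[244.6 477.5]]
head pred top [[245.4 439.6]]
turn [ 0.0001 -0.     -0.0002] shift cm [ 0.    0.02 -0.53] | meas [ 0.5415 -0.1529  0.1912] yawY -24.01 tilt 0.0 F [-0.54 -0.72 -1.45] M [-0.075 -0.014 -0.034] q [ 0.45  0.71 -0.44  1.8   0.43  0.73 -0.64] open 0.294 t 9.3833
```

View pics/g11.png

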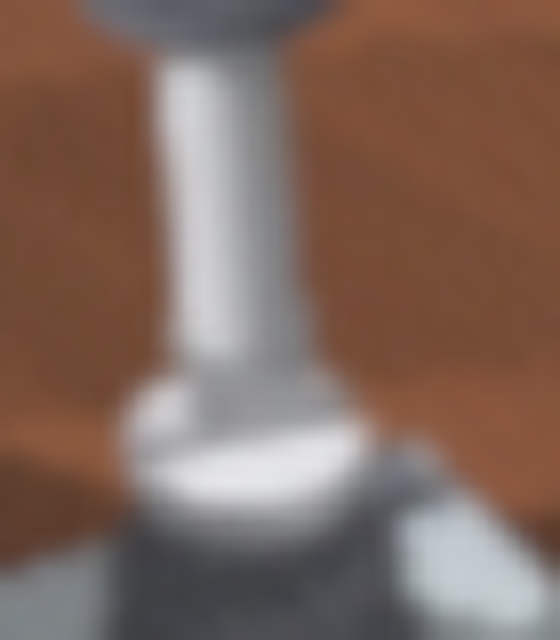

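Call:
carry_out(
  commands=[
    [[0,0,0,0,0,0.05,2],[0,0,0,0,0,0.1,2],[0,0,0,0,0,0.1,2],[0,0,0,0,0,0.1,2]],
  ],
)

```text
clock: 9.72
tool_pos: [0.5414, -0.153, 0.1902]
eef_rot: [0.839, 0.545, -0.0, 0.0]
contact_force: [0.4, -0.0, -1.1]
opening: 0.293
```

```bash
cat > f.py <<'E'
from h import *
F=[];M=[]
for i in range(5):
    s=snap('scene');q=r.get_state();F.append(q["contact_force"]);M.append(q["moment"])
print("F",np.mean(F,0).round(2),"M",np.mean(M,0).round(3),np.std(M,0).round(3));plan([.5417,-.153,.1905],-24)
crop(s,'ff',190,120,320,265,4)
E
python3 f.py
```

```text
F [-0.09  0.14 -1.96] M [-0.004 -0.055  0.007] [0.02  0.015 0.048]
turn [ 0.0001  0.     -0.0001] shift cm [ 0.    0.02 -0.03] | meas [ 0.5415 -0.153   0.1902] yawY -24.01 tilt 0.01 F [-0.02 -0.25 -2.65] M [ 0.023 -0.05   0.023] q [ 0.45  0.71 -0.44  1.81  0.43  0.72 -0.64] open 0.292 t 9.9667
```

Call:
carry_out(
  commands=[
    [[0,0,0,0,0,0.05,2],[0,0,0,0,0,0.1,2],[0,0,0,0,0,0.1,2],[0,0,0,0,0,0.1,2]],
  ],
)

```text
clock: 10.3
tool_pos: [0.5416, -0.153, 0.1894]
eef_rot: [0.839, 0.545, 0.0, 0.0]
contact_force: [-0.1, 0.2, -0.3]
opening: 0.29
```

```bash
python3 f.py
```

```text
F [-0.3  -0.26  0.19] M [-0.039  0.001  0.015] [0.023 0.02  0.026]
turn [ 0.0002  0.     -0.0001] shift cm [ 0.    0.02 -0.12] | meas [ 0.5415 -0.153   0.1893] yawY -24.01 tilt 0.01 F [-0.3  -0.14  0.14] M [-0.016 -0.016  0.01 ] q [ 0.45  0.71 -0.44  1.81  0.43  0.72 -0.64] open 0.294 t 10.55
```

Call:
carry_out(
  commands=[
    [[0,0,0.05,0,0,0,2],[0,0,0.1,0,0,0,2],[0,0,0.15,0,0,0,2],[0,0,0.2,0,0,0,2],[0,0,0.25,0,0,0,2],[0,0,0.3,0,0,0,2],[0,0,0.35,0,0,0,2],[0,0,0.4,0,0,0,2],[0,0,0.45,0,0,0,2],[0,0,0.45,0,0,0,2]],
  ],
)

```text
clock: 11.38
tool_pos: [0.5422, -0.1527, 0.1894]
eef_rot: [0.939, 0.343, 0.001, 0.0]
contact_force: [1.2, 0.8, 0.3]
opening: 0.293
```

```bash
python3 f.py
```

```text
F [ 1.23  0.62 -0.33] M [ 0.099 -0.414  0.053] [0.026 0.058 0.043]
turn [ 0.001  -0.0011 -0.4491] shift cm [-0.04 -0.01 -0.11] | meas [ 0.5421 -0.1528  0.1894] yawY -49.73 tilt 0.08 F [1.73 1.11 0.26] M [ 0.139 -0.49   0.103] q [ 0.38  0.69 -0.31  1.81  0.31  0.68 -0.98] open 0.294 t 11.6333
```

View pics/ff.png

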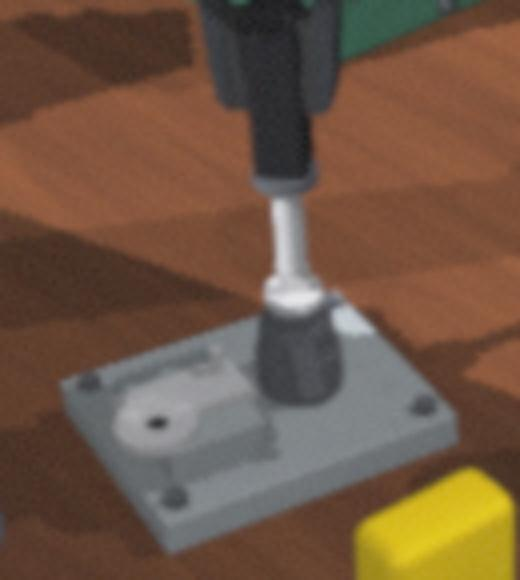

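Call:
carry_out(
  commands=[
    [[0,0,0.05,0,0,0,2],[0,0,0.1,0,0,0,2],[0,0,0.15,0,0,0,2],[0,0,0.2,0,0,0,2],[0,0,0.25,0,0,0,2],[0,0,0.3,0,0,0,2],[0,0,0.35,0,0,0,2],[0,0,0.4,0,0,0,2],[0,0,0.45,0,0,0,2],[0,0,0.45,0,0,0,2]],
  ],
)

```text
clock: 12.47
tool_pos: [0.5422, -0.153, 0.1895]
eef_rot: [0.992, 0.125, 0.001, 0.0]
contact_force: [2.2, 0.6, -1.2]
opening: 0.294
```

```bash
python3 f.py
```

```text
F [ 2.48 -0.12  0.04] M [-0.002 -0.751  0.067] [0.038 0.059 0.033]
turn [ 0.001  -0.0011 -0.8991] shift cm [-0.04 -0.01 -0.11] | meas [ 0.5421 -0.153   0.1894] yawY -75.51 tilt 0.08 F [ 2.07 -1.44 -0.25] M [-0.008 -0.84   0.105] q [ 0.3   0.69 -0.18  1.81  0.19  0.66 -1.31] open 0.295 t 12.7167
```

View pics/ff.png

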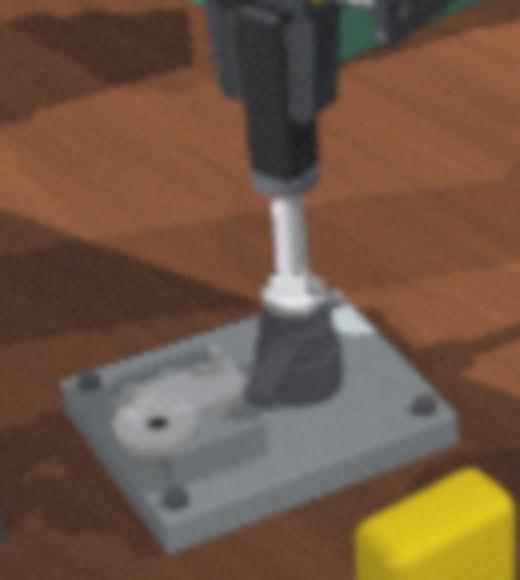

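Call:
carry_out(
  commands=[
    [[0,0,0,0.05,0,0,2],[0,0,0,0.1,0,0,2],[0,0,0.05,0.1,0,0,2],[0,0,0.1,0.1,0,0,2],[0,0,0.15,0.1,0,0,2],[0,0,0.2,0.1,0,0,2],[0,0,0.25,0.1,0,0,2],[0,0,0.25,0.1,0,0,2]],
  ],
)

```text
clock: 13.38
tool_pos: [0.5424, -0.153, 0.1892]
eef_rot: [1.0, 0.0, -0.0, 0.0]
contact_force: [2.4, 0.3, 0.2]
opening: 0.295
```

```bash
python3 f.py
```

```text
F [ 1.8  -1.27 -0.32] M [-0.322 -0.634  0.038] [0.023 0.02  0.037]
turn [ 3.0000e-04  1.0000e-04 -1.1494e+00] shift cm [-0.07 -0.   -0.13] | meas [ 0.5424 -0.153   0.1892] yawY -89.86 tilt 0.02 F [ 1.79 -1.04 -0.54] M [-0.361 -0.621  0.047] q [ 0.26  0.68 -0.11  1.81  0.11  0.65 -1.48] open 0.291 t 13.6333
```

View pics/ff.png

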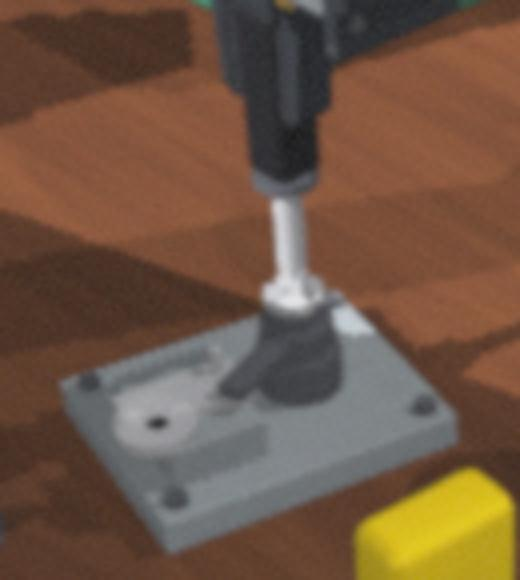

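Call:
carry_out(
  commands=[
    [[0,0,0.03,0,0,0,2],[0,0,0.06,0,0,0,2],[0,0,0.09,0,0,0,2],[0,0,0.09,0,0,0,2]],
  ],
)

```text
clock: 13.97
tool_pos: [0.5424, -0.153, 0.1893]
eef_rot: [0.999, -0.045, 0.0, 0.0]
contact_force: [0.7, -2.1, -0.4]
opening: 0.293
```

```bash
cat >> f.py <<'E'
crop(s,'fz',215,185,275,235,10)
t=snap('top');crop(t,'ft',370,205,470,310,5)
E
python3 f.py
```

```text
F [ 2.03 -2.01 -0.22] M [-0.631 -0.634  0.053] [0.042 0.016 0.035]
turn [ 4.0000e-04  2.0000e-04 -1.2401e+00] shift cm [-0.07  0.01 -0.13] | meas [ 0.5424 -0.1529  0.1892] yawY -95.05 tilt 0.02 F [ 2.7  -2.25  0.78] M [-0.7   -0.611  0.113] q [ 0.24  0.68 -0.08  1.82  0.09  0.65 -1.55] open 0.291 t 14.2167
```

View pics/fz.png

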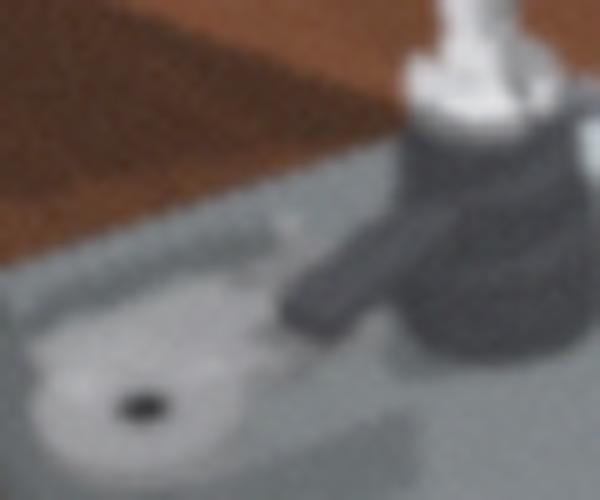

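View pics/ft.png

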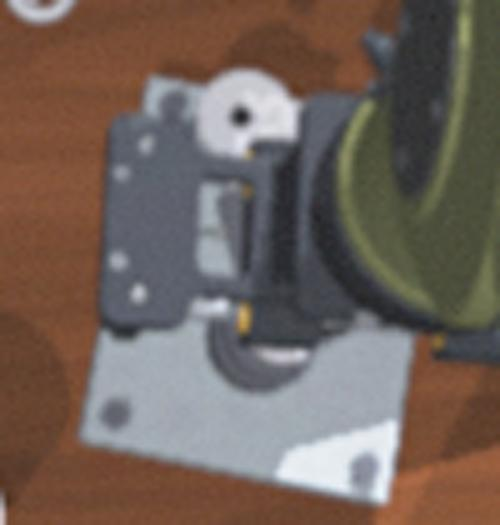

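Call:
carry_out(
  commands=[
    [[0,0,0,0.05,0.05,0,2],[0,0,0,0.1,0.1,0,2],[0,0,0.02,0.1,0.1,0,2],[0,0,0.04,0.1,0.1,0,2],[0,0,0.06,0.1,0.1,0,2],[0,0,0.06,0.1,0.1,0,2]],
  ],
)

```text
clock: 14.77
tool_pos: [0.5429, -0.1534, 0.189]
eef_rot: [0.997, -0.075, -0.001, -0.0]
contact_force: [1.4, 0.4, -0.2]
opening: 0.294
```

```bash
python3 f.py
```

```text
F [-0.17  0.41 -0.1 ] M [ 0.075 -0.032  0.041] [0.034 0.058 0.031]
turn [-9.0000e-04  7.0000e-04 -1.2998e+00] shift cm [-0.13 -0.03 -0.14] | meas [ 0.5429 -0.1534  0.1891] yawY -98.47 tilt 0.06 F [-0.57  0.72  0.2 ] M [0.123 0.043 0.059] q [ 0.23  0.68 -0.06  1.81  0.07  0.65 -1.59] open 0.295 t 15.0167
```

View pics/fz.png

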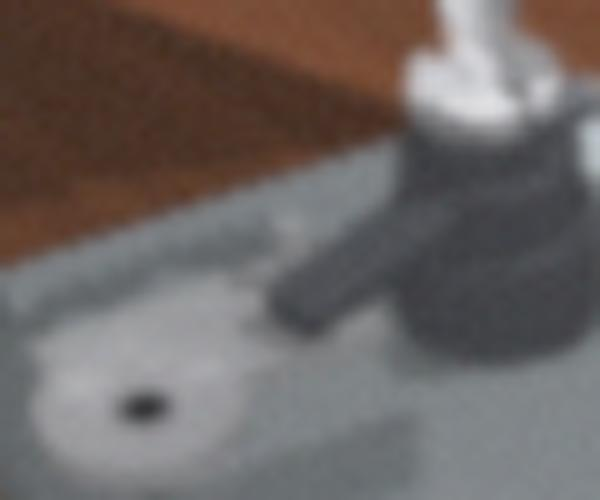

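```bash
python3 -c "
from h import *
d=snap('scene')
o=np.array([.540,-.1545])
for z in(.05,.055,.06):
  for u in([270,305],[325,330],[298,290]):
    p=plane(d,np.array(u)/10+[215,185]-.05*10,z)[0,:2]-o
    print(z,u,p.round(4),np.linalg.norm(p).round(4),(77.2-np.degrees(np.arctan2(p[1],p[0]))).round(1))
a=plane(d,[[244.3,207],[239,212]],.06);print(a)
"
```

```text
0.05 [270, 305] [0.0563 0.0005] 0.0563 76.7
0.05 [325, 330] [0.0536 0.0142] 0.0555 62.3
0.05 [298, 290] [0.0494 0.0005] 0.0494 76.6
0.055 [270, 305] [0.06  0.006] 0.0603 71.5
0.055 [325, 330] [0.0574 0.0196] 0.0606 58.3
0.055 [298, 290] [0.0532 0.006 ] 0.0535 70.7
0.06 [270, 305] [0.0637 0.0115] 0.0647 66.9
0.06 [325, 330] [0.0611 0.025 ] 0.066 54.9
0.06 [298, 290] [0.0569 0.0115] 0.0581 65.8
[[ 0.58388431 -0.15953739  0.06      ]
 [ 0.60124923 -0.15386938  0.06      ]]
```

Call:
carry_out(
  commands=[
    [[0,0,0.02,0,0,0,2],[0,0,0.04,0,0,0,2],[0,0,0.05,0,0,0,2],[0,0,0.05,0,0,0,2]],
  ],
)

```text
clock: 15.45
tool_pos: [0.543, -0.1536, 0.1891]
eef_rot: [0.995, -0.099, -0.0, -0.0]
contact_force: [-0.9, 0.6, -0.2]
opening: 0.292
```

```bash
python3 f.py
```

```text
F [-0.68  1.13  0.04] M [0.377 0.244 0.076] [0.047 0.029 0.022]
turn [-5.00e-04  5.00e-04 -1.35e+00] shift cm [-0.15 -0.03 -0.14] | meas [ 0.5431 -0.1536  0.1891] yawY -101.35 tilt 0.04 F [-1.    0.73 -0.43] M [0.458 0.288 0.098] q [ 0.22  0.68 -0.05  1.81  0.05  0.65 -1.63] open 0.29 t 15.7
```

View pics/fz.png

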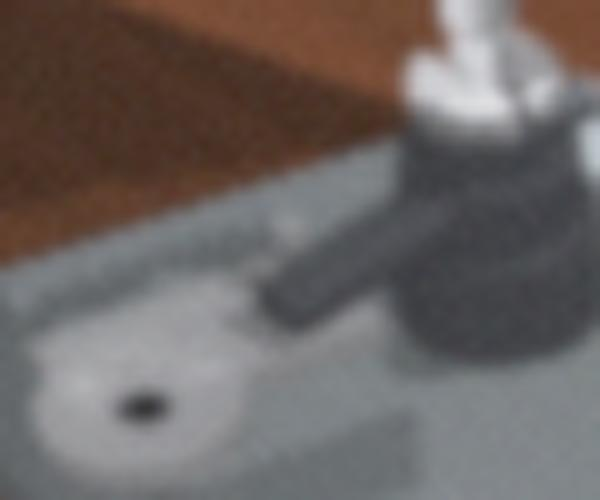

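Call:
carry_out(
  commands=[
    [[0,0,0.015,0,0,0,2],[0,0,0.03,0,0,0,2],[0,0,0.03,0,0,0,2]],
  ],
)

```text
clock: 16.0
tool_pos: [0.5431, -0.1537, 0.1892]
eef_rot: [0.993, -0.114, -0.0, -0.0]
contact_force: [-1.5, 1.6, -0.6]
opening: 0.293
```

```bash
python3 f.py
```

```text
F [-1.47  1.85 -0.38] M [0.502 0.41  0.089] [0.03  0.017 0.022]
turn [-2.00e-04  3.00e-04 -1.38e+00] shift cm [-0.16 -0.03 -0.13] | meas [ 0.5432 -0.1537  0.1892] yawY -103.07 tilt 0.02 F [-2.11  1.72 -0.9 ] M [0.493 0.439 0.111] q [ 0.22  0.68 -0.04  1.81  0.04  0.65 -1.65] open 0.292 t 16.25
```

View pics/fz.png

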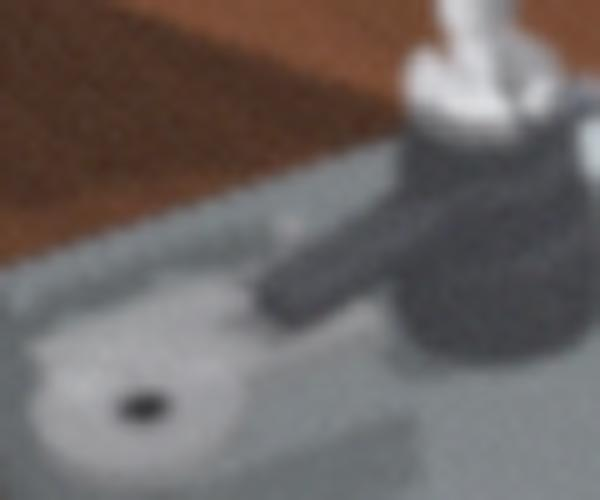

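Call:
carry_out(
  commands=[
    [[0,0,0,-0.05,-0.04,0,2],[0,0,0,-0.05,-0.04,0,2],[0,0,0.015,-0.05,-0.04,0,2],[0,0,0.03,-0.05,-0.04,0,2],[0,0,0.03,-0.05,-0.04,0,2]],
  ],
)

```text
clock: 16.72
tool_pos: [0.543, -0.1535, 0.1892]
eef_rot: [0.992, -0.129, 0.0, 0.0]
contact_force: [-1.4, 0.4, -0.1]
opening: 0.29
```

```bash
python3 f.py
```

```text
F [-1.    0.46 -0.32] M [0.177 0.324 0.115] [0.036 0.037 0.021]
turn [ 4.0000e-04 -0.0000e+00 -1.4101e+00] shift cm [-0.14 -0.01 -0.13] | meas [ 0.543  -0.1535  0.1892] yawY -104.79 tilt 0.02 F [-1.2   0.72 -0.44] M [0.142 0.257 0.1  ] q [ 0.21  0.68 -0.03  1.82  0.03  0.64 -1.67] open 0.291 t 16.9667
```

View pics/fz.png

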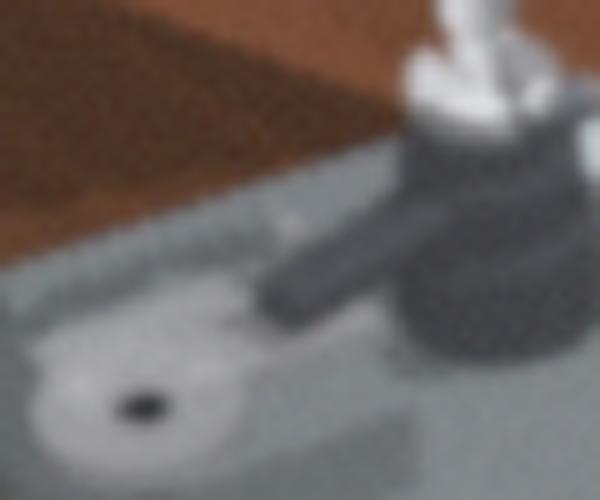

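```bash
python3 -c "
from h import *
d=snap('scene')
o=np.array([.540,-.1545])
for z in(.053,.055,.058):
  for u in([255,297],[292,328]):
    p=plane(d,np.array(u)/10+[215,185]-.5,z)[0,:2]-o
    print(z,u,p.round(4),np.linalg.norm(p).round(4),(77.2-np.degrees(np.arctan2(p[1],p[0]))).round(1))
im=d['pixels'][185:235,215:275,::-1];cv2.imwrite('pics/ref1.png',im)
"
```

```text
0.053 [255, 297] [ 0.059  -0.0002] 0.059 77.4
0.053 [292, 328] [0.06   0.0125] 0.0613 65.4
0.055 [255, 297] [0.0605 0.002 ] 0.0605 75.3
0.055 [292, 328] [0.0615 0.0147] 0.0632 63.7
0.058 [255, 297] [0.0627 0.0053] 0.0629 72.4
0.058 [292, 328] [0.0637 0.018 ] 0.0662 61.4
```

Call:
carry_out(
  commands=[
    [[0,0,0.01,0,0,0,2],[0,0,0.02,0,0,0,2],[0,0,0.02,0,0,0,2]],
  ],
)

```text
clock: 17.32
tool_pos: [0.543, -0.1535, 0.1892]
eef_rot: [0.99, -0.139, 0.0, 0.0]
contact_force: [-1.0, -0.2, 0.1]
opening: 0.294
```

```bash
python3 f.py; python3 -c "
import cv2,numpy as np
from h import *
S=np.mean([snap('scene')['pixels'][185:235,215:275,::-1].astype(float) for _ in range(3)],0)
a=cv2.imread('pics/ref1.png').astype(float);e=np.abs(S-a).mean(2)
print(e[20:40,20:42].mean(),e[0:20,0:18].mean())"
```

```text
F [-0.68 -0.2  -0.38] M [-0.02   0.29   0.148] [0.026 0.022 0.021]
turn [ 3.0000e-04  0.0000e+00 -1.4301e+00] shift cm [-0.13 -0.01 -0.13] | meas [ 0.543  -0.1534  0.1892] yawY -105.94 tilt 0.02 F [-0.62 -0.8  -0.6 ] M [0.007 0.318 0.139] q [ 0.21  0.68 -0.03  1.82  0.03  0.64 -1.68] open 0.29 t 17.5667
1.2138888888888888 1.7614197530864197
```

Call:
carry_out(
  commands=[
    [[0,0,-0.05,0,0,0,2],[0,0,-0.1,0,0,0,2],[0,0,-0.15,0,0,0,2],[0,0,-0.2,0,0,0,2],[0,0,-0.2,0,0,0,2]],
  ],
)

```text
clock: 18.18
tool_pos: [0.5432, -0.1533, 0.1893]
eef_rot: [0.999, -0.039, 0.0, -0.0]
contact_force: [0.3, -0.7, 0.1]
opening: 0.289
```

```bash
python3 f.py
```

```text
F [-0.4   0.35 -0.46] M [ 0.074  0.11  -0.003] [0.028 0.028 0.005]
turn [ 4.000e-04 -4.000e-04 -1.231e+00] shift cm [-0.15 -0.01 -0.12] | meas [ 0.5432 -0.1532  0.1893] yawY -94.53 tilt 0.03 F [-0.88  0.6   0.16] M [0.104 0.086 0.001] q [ 0.24  0.68 -0.08  1.81  0.09  0.65 -1.54] open 0.288 t 18.4333
```

View pics/fz.png

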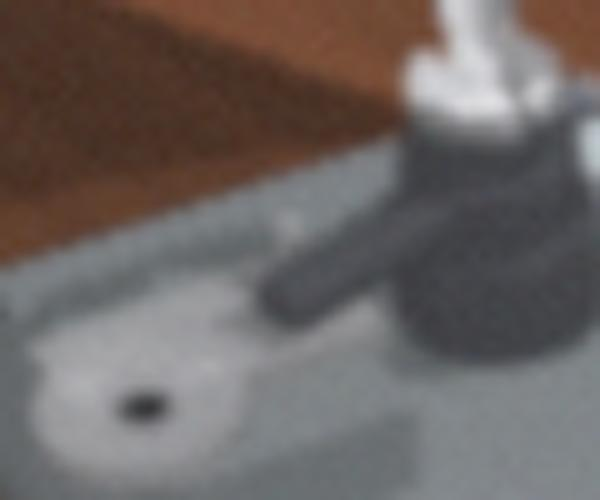

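Torque is gone and the finger stayed put. Lift straight up.

Call:
carry_out(
  commands=[
    [[0,0,0,0,0,-0.3,2],[0,0,0,0,0,-0.7,2],[0,0,0,0,0,-1.5,2],[0,0,0,0,0,-3,2],[0,0,0,0,0,-5,2],[0,0,0,0,0,-7,2],[0,0,0,0,0,-8,2],[0,0,0,0,0,-8,2]],
  ],
)

```text
clock: 19.15
tool_pos: [0.5445, -0.1536, 0.2719]
eef_rot: [0.999, -0.039, 0.003, 0.001]
contact_force: [0.3, -0.3, -2.4]
opening: 0.294
```

```bash
python3 f.py;python3 -c "
from h import *
plan([.536,.2375,.27],-21)
"
```

```text
F [ 0.04 -0.22 -2.1 ] M [ 0.026  0.013 -0.004] [0.024 0.036 0.019]
turn [-0.0017  0.002  -1.23  ] shift cm [-0.02 -0.01  7.75] | meas [ 0.5421 -0.1531  0.268 ] yawY -94.48 tilt 0.14 F [ 0.06 -0.76 -1.4 ] M [0.038 0.064 0.015] q [ 0.25  0.58 -0.09  1.73  0.07  0.84 -1.52] open 0.289 t 19.4
turn [-0.0018  0.0019 -1.2823] shift cm [ -3.67 -38.89  -0.18] | meas [ 0.5422 -0.1531  0.268 ] yawY -94.47 tilt 0.14 F [-0.26 -0.59 -2.72] M [0.033 0.045 0.009] q [ 0.25  0.58 -0.09  1.73  0.07  0.84 -1.52] open 0.294 t 19.45
```

View pics/ff.png

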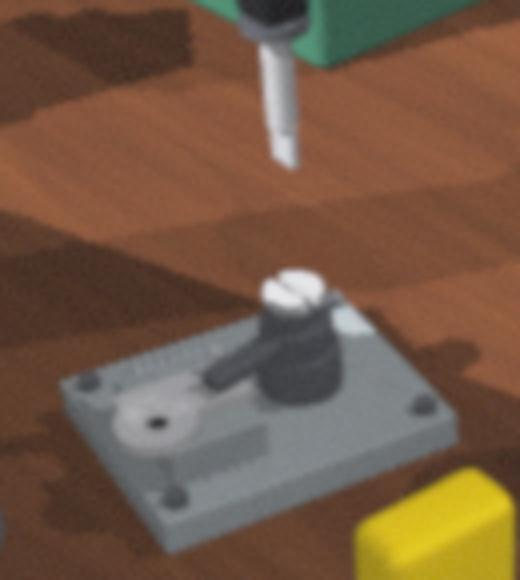

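Call:
carry_out(
  commands=[
    [[0,0,-0.1,-0.3,-3,0,2],[0,0,-0.2,-0.6,-6.5,0,2],[0,0,-0.3,-1,-10,0,2],[0,0,-0.4,-1.3,-13.5,0,2],[0,0,-0.5,-1.6,-17,0,2],[0,0,-0.6,-1.9,-20.5,0,2],[0,0,-0.7,-2.2,-24,0,2],[0,0,-0.8,-2.5,-27.5,0,2],[0,0,-0.9,-2.8,-31,0,2],[0,0,-1.0,-3.1,-34,0,2]],
  ],
)

```text
clock: 20.28
tool_pos: [0.5379, 0.1908, 0.2685]
eef_rot: [0.894, 0.448, -0.0, -0.001]
contact_force: [0.8, -0.1, -1.8]
opening: 0.298
```

```bash
python3 -c "
from h import *
plan([.5363,.2379,.25],-21)
"
```

```text
turn [-0.0013  0.     -0.2761] shift cm [ 3.68 -2.95  1.85] | meas [0.5379 0.1908 0.2685] yawY -36.82 tilt 0.07 F [ 0.78 -0.07 -1.83] M [-0.003 -0.053  0.01 ] q [-0.2   0.6  -0.36  1.7   0.26  0.89 -1.32] open 0.298 t 20.2833
```

Call:
carry_out(
  commands=[
    [[0,0,-0.1,1.2,-1,0,2],[0,0,-0.2,2.4,-2,0,2],[0,0,-0.276,3.7,-2.95,0,2],[0,0,-0.276,3.7,-2.95,1,2],[0,0,-0.276,3.7,-2.95,2.5,2],[0,0,-0.276,3.7,-2.95,4,2],[0,0,-0.276,3.7,-2.95,4,2],[0,0,-0.276,3.7,-2.95,4,2]],
  ],
)

```text
clock: 20.95
tool_pos: [0.5368, 0.2337, 0.2277]
eef_rot: [0.827, 0.563, -0.002, 0.0]
contact_force: [0.3, -1.0, -1.9]
opening: 0.292
```

```bash
python3 -c "
from h import *
d=snap('scene');d=snap('scene');crop(d,'h1',385,190,475,310,5)
plan([.5363,.2379,.2],-21)
p=r.get_state()['tool_pos'];print((proj(d,[p-[0,0,.1185],[p[0],p[1],.08]])-[385,190])*5)
t=snap('top');crop(t,'h1t',370,205,470,310,5)
"
```

```text
turn [ 0.0004 -0.0001 -0.0081] shift cm [ 0.22 -0.25  2.94] | meas [0.5378 0.2349 0.2294] yawY -21.46 tilt 0.03 F [ 1.06 -0.41 -2.54] M [ 0.003 -0.084  0.047] q [-0.25  0.68 -0.42  1.7   0.35  0.84 -1.19] open 0.292 t 21.05
[[228.34780888 445.96259776]
 [211.97265549 517.20597505]]
```

View pics/h1.png

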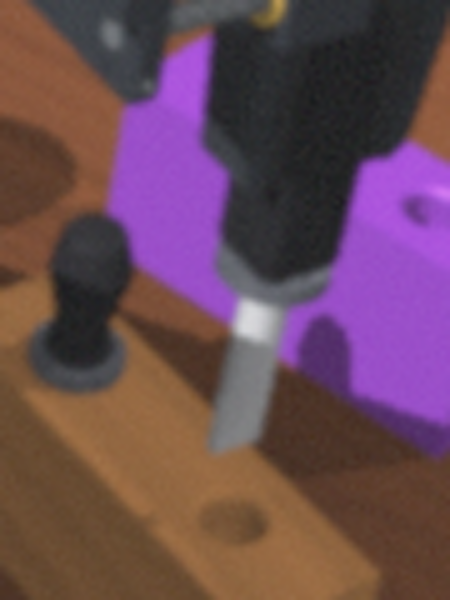

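View pics/h1t.png

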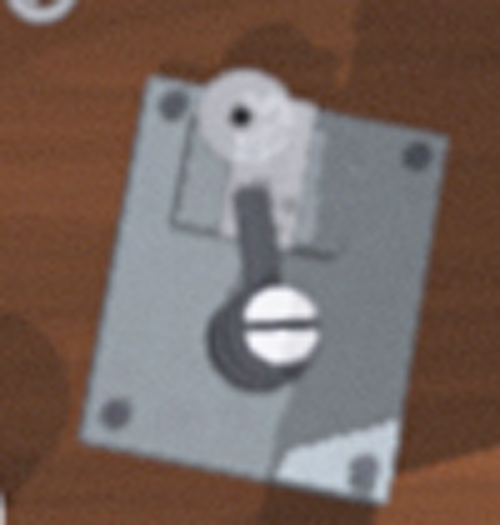

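```bash
python3 -c "
from h import *
d=snap('scene')
f=lambda u:np.array(u)/5+[385,190]-.4
p=np.mean([ (snap('scene'),r.get_state()['tool_pos'])[1] for _ in range(3)],0)
h=plane(d,f([235,523]),.08)[0];e=plane(d,f([[210,453],[262,437],[236,445]]),p[2]-.1185)
print(h,e,p,np.degrees(np.arctan2(*(e[0]-e[1])[1::-1])))
n=np.array([np.sin(np.radians(21)),np.cos(np.radians(21)),0])
t=e[2]-n*.00175;print('tip',t,'move',(h-t)[:2],'to',p+(h-t))
plan(p+(h-t),-21)
"
```

```text
[0.53453737 0.2404115  0.08      ] [[0.54436902 0.23210524 0.11140265]
 [0.52761739 0.23919861 0.11140265]
 [0.53602565 0.23563818 0.11140265]] [0.53784273 0.23547504 0.22990265] -22.949915562898873
tip [0.53539851 0.23400442 0.11140265] move [-0.00086114  0.00640708] to [0.53698159 0.24188213 0.1985    ]
turn [ 0.0008 -0.0008 -0.0068] shift cm [ 0.57 -0.31  3.13] | meas [0.5377 0.2355 0.2298] yawY -21.39 tilt 0.07 F [-0.2   0.31 -1.99] M [-0.034 -0.082 -0.031] q [-0.25  0.68 -0.42  1.7   0.35  0.84 -1.19] open 0.293 t 21.3
```

Call:
carry_out(
  commands=[
    [[0,0,-0.007,0.33,-0.25,0,2],[0,0,-0.007,0.33,-0.25,1,2],[0,0,-0.007,0.33,-0.25,2,2],[0,0,-0.007,0.33,-0.25,2.6,2],[0,0,-0.007,0.33,-0.25,2.6,2],[0,0,-0.007,0.33,-0.25,2.6,2]],
  ],
)

```text
clock: 21.8
tool_pos: [0.5359, 0.239, 0.2023]
eef_rot: [0.824, 0.567, -0.001, -0.0]
contact_force: [-0.2, -0.1, -1.5]
opening: 0.295
```

```bash
python3 -c "
from h import *
d=snap('scene');d=snap('scene');crop(d,'h2',405,250,465,310,10)
plan([.5366,.2395,.2],-21)
"
```

```text
turn [ 0.0002 -0.0002  0.0005] shift cm [0.01 0.01 0.32] | meas [0.5365 0.2395 0.2032] yawY -20.97 tilt 0.01 F [-0.05 -0.08 -2.1 ] M [-0.049 -0.071  0.004] q [-0.27  0.71 -0.4   1.72  0.37  0.78 -1.21] open 0.293 t 21.9
```

View pics/h2.png

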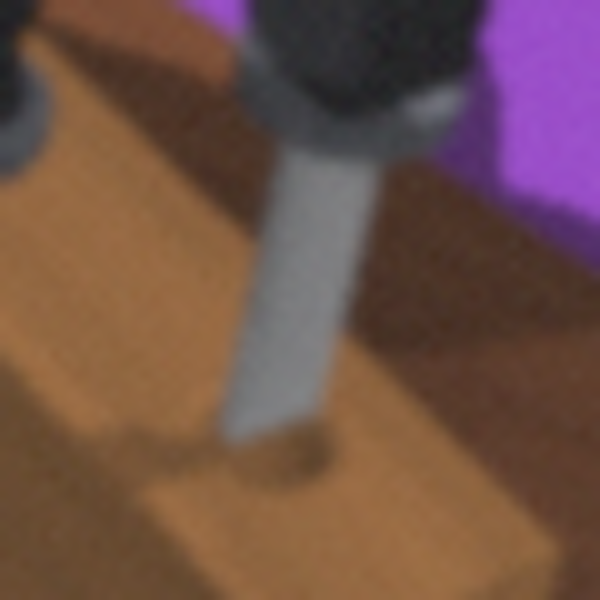

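Call:
carry_out(
  commands=[
    [[0,0,0,0,0,0.7,2],[0,0,0,0,0,1.4,2],[0,0,0,0,0,2.2,2],[0,0,0,0,0,3,2],[0,0,0,0,0,3,2]],
  ],
)

```text
clock: 22.32
tool_pos: [0.5352, 0.2386, 0.1711]
eef_rot: [0.824, 0.567, -0.002, -0.0]
contact_force: [1.1, -0.9, -1.9]
opening: 0.289
```

```bash
python3 -c "
from h import *
d=snap('scene');d=snap('scene');crop(d,'h3',405,230,465,310,7)
plan([.5366,.2395,.1325],-21)
"
```

```text
turn [-0.0008  0.001   0.0007] shift cm [0.05 0.05 4.01] | meas [0.536  0.2393 0.1726] yawY -20.96 tilt 0.07 F [ 0.4   0.35 -1.47] M [-0.046 -0.026  0.037] q [-0.28  0.75 -0.38  1.75  0.4   0.72 -1.24] open 0.291 t 22.4167
```

View pics/h3.png

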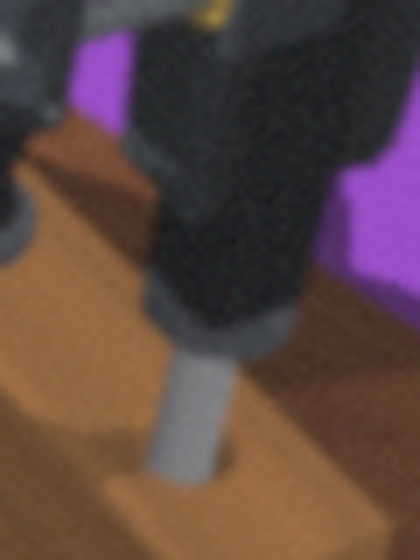

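Call:
carry_out(
  commands=[
    [[0,0,0,0.03,-0.05,0.7,2],[0,0,0,0.03,-0.05,1.5,2],[0,0,0,0.03,-0.05,2.3,2],[0,0,0,0.03,-0.05,3.1,2],[0,0,0,0.03,-0.05,3.8,2],[0,0,0,0.03,-0.05,4,2],[0,0,0,0.03,-0.05,4,2]],
  ],
)

```text
clock: 23.0
tool_pos: [0.5355, 0.2396, 0.1322]
eef_rot: [0.824, 0.567, -0.001, -0.0]
contact_force: [0.2, -0.8, -0.8]
opening: 0.292
```

```bash
sed -i 's/plan(\[.5417.*/plan([.5363,.2395,.1295],-21)/' f.py; python3 f.py;  python3 -c "
from h import *
d=snap('scene');crop(d,'h4',405,230,465,310,7)"
```

```text
F [ 0.25  0.35 -1.92] M [-0.06  -0.046 -0.001] [0.032 0.02  0.042]
turn [ 0.0007 -0.0007  0.0005] shift cm [-0.05  0.02  0.41] | meas [0.5363 0.24   0.1336] yawY -20.97 tilt 0.05 F [ 0.75 -0.13 -2.33] M [-0.016 -0.08   0.01 ] q [-0.3   0.81 -0.35  1.77  0.43  0.63 -1.27] open 0.292 t 23.25
```

View pics/h4.png

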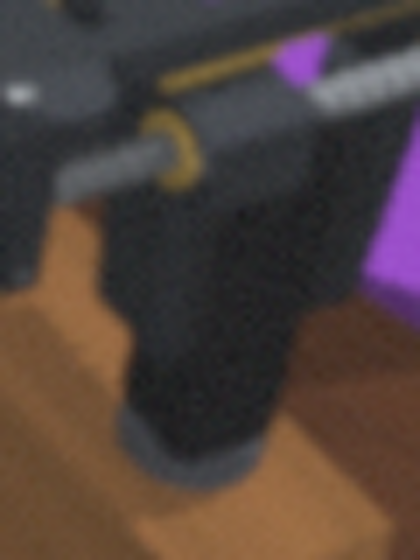

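Nearly home; lower the last few millimetres until contact.

Call:
carry_out(
  commands=[
    [[0,0,0,-0.03,0,0.15,2],[0,0,0,-0.03,0,0.3,2],[0,0,0,-0.03,0,0.4,2],[0,0,0,-0.03,0,0.4,2]],
  ],
)

```text
clock: 23.68
tool_pos: [0.5358, 0.2395, 0.1295]
eef_rot: [0.824, 0.567, -0.0, 0.0]
contact_force: [-0.8, -0.3, 0.9]
opening: 0.294
```

```bash
python3 f.py
```

```text
F [-1.14 -1.08  3.51] M [-0.255  0.181 -0.02 ] [0.019 0.047 0.025]
turn [0.0003 0.0001 0.0006] shift cm [0.01 0.04 0.  ] | meas [0.5359 0.2395 0.1295] yawY -20.97 tilt 0.02 F [-1.18 -1.08  4.82] M [-0.269  0.255 -0.003] q [-0.3   0.81 -0.35  1.78  0.44  0.63 -1.27] open 0.289 t 23.9333
```

Call:
carry_out(
  commands=[
    [[0,0,0,0,0,0,3.2],[0,0,0,0,0,0,4],[0,0,0,0,0,0,5],[0,0,0,0,0,0,5],[0,0,0,0,0,0,5],[0,0,0,0,0,0,5]],
  ],
  force=10,
)

```text
clock: 24.48
tool_pos: [0.5359, 0.2396, 0.1291]
eef_rot: [0.824, 0.567, 0.0, -0.0]
contact_force: [-0.6, 0.6, -0.4]
opening: 0.57
```

Call:
carry_out(
  commands=[
    [[0,0,0,0,0,-1,5],[0,0,0,0,0,-3,5],[0,0,0,0,0,-6,5],[0,0,0,0,0,-9,5],[0,0,0,0,0,-12,5],[0,0,0,0,0,-16,5],[0,0,0,0,0,-18,5],[0,0,0,0,0,-18,5]],
  ],
)

```text
clock: 25.15
tool_pos: [0.538, 0.2415, 0.3153]
eef_rot: [0.824, 0.567, 0.005, 0.0]
contact_force: [0.9, -0.9, 0.3]
opening: 0.563
```

```bash
python3 -c "
from h import *
d=snap('scene','end_s');t=snap('top','end_t')
crop(d,'h5',370,190,490,310,5);plan([.5,0.05,.32],-21)"
```

```text
turn [ 0.0016 -0.0014  0.0005] shift cm [-19.     3.43  -0.98] | meas [0.536  0.2397 0.3104] yawY -20.97 tilt 0.12 F [-0.04 -0.1  -0.34] M [-0.05  -0.077  0.042] q [-0.23  0.59 -0.46  1.6   0.29  1.02 -1.14] open 0.569 t 25.25
```

View pics/h5.png

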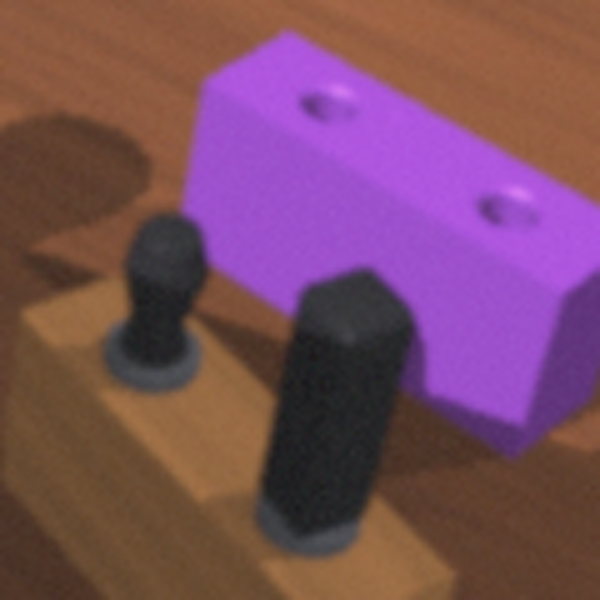

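View pics/end_s.png

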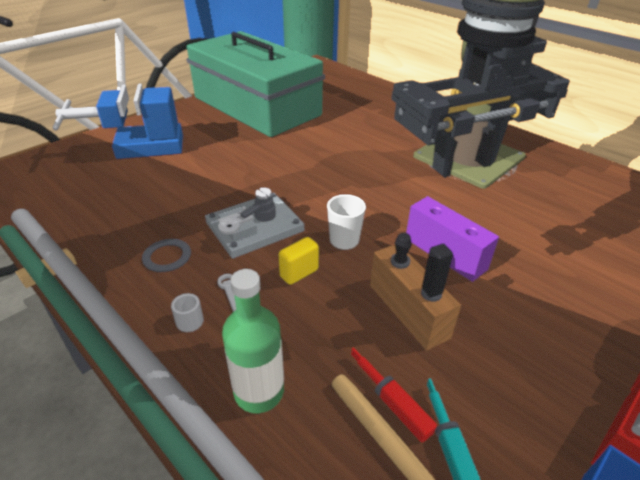

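View pics/end_t.png

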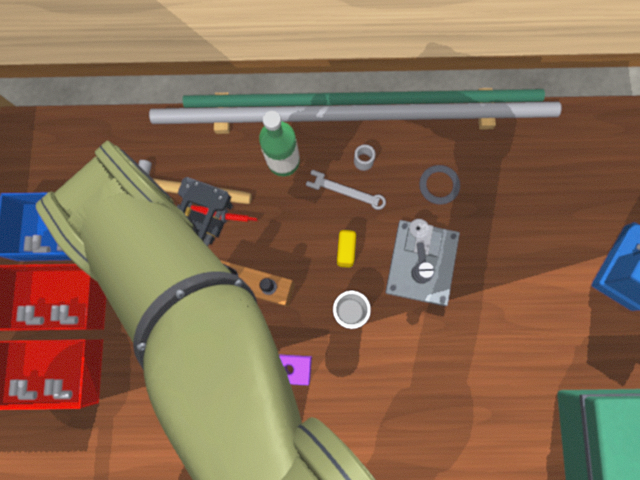

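```bash
python3 meas.py 2>&1 | grep -E "head|slot"
```

```text
head 425.67242431640625 269.5517272949219 7.256337642669678 [[ 0.54088803 -0.15280252  0.078     ]]
slot [ 0.54091395 -0.15253759] 1.592751432880281 [0.00827123 0.16336369]
```

```bash
python3 -c "
from h import *
t=snap('top');d0=cv2.imread('pics/top0.png')[:,:,::-1]
for n,im,box in(('now',t['pixels'],(415,240,432,258)),('start',d0,(394,255,412,272))):
  x0,y0,x1,y1=box;g=im[y0:y1,x0:x1].max(2).astype(int)
  ys,xs=np.nonzero(g<100);P=plane(t,np.c_[xs+x0,ys+y0],.055)[:,:2];c=P.mean(0)
  w,v=np.linalg.eigh(np.cov(P.T));a=np.degrees(np.arctan2(v[1,1],v[0,1]));print(n,len(P),c,a%180,np.sqrt(w))
  u=c-plane(t,[425.7,269.6],.078)[0,:2];print('dir from axis',np.degrees(np.arctan2(u[1],u[0])))
crop(t,'end_f',390,215,465,310,6)
"
```

```text
now 32 [ 0.58222162 -0.1517693 ] 16.85415800459893 [0.00508503 0.01007677]
dir from axis 1.4977373122786763
start 0 [nan nan] nan [nan nan]
dir from axis nan<string>:6: RuntimeWarning: Mean of empty slice.
  ret = um.true_divide(
  avg = a.mean(axis, **keepdims_kw)
<string>:7: RuntimeWarning: Degrees of freedom <= 0 for slice
  c *= np.true_divide(1, fact)
  c *= np.true_divide(1, fact)
```

View pics/end_f.png

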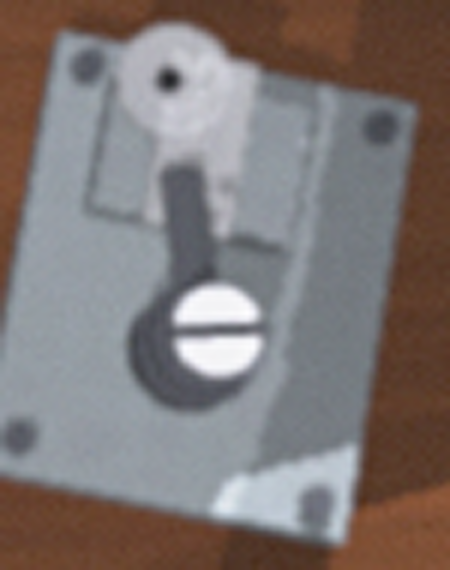

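```bash
python3 -c "
from plant import r
print(r.finish_job())"
```

```text
the job is handed in; nothing more can be done
None
```

The plate is clamped: the finger is against its stop pin, and the screwdriver is back in its original hole in the wooden stand. I handed the job in at about 25 s of the 72 s allowed; no verdict is given.

**What I did:** I took the black square-handled driver from the wooden stand. With the blade already lined up to the slot as measured in the pictures, it went in on the first lowering. It reached the slot bottom, about 6 mm down, with about 2 N of contact force. I turned it clockwise about 1.43 rad, backed it off until the torque was gone, then lifted it out and put it back.

**Last checks:**
- **Stop reached:** over the last 0.05 rad of turning, the spindle torque rose from about 0.09 to 0.15 N m, against a limit of 0.30. The finger did not move in the image.
- **Finger angle:** the different pictures put it at about 1.21 to 1.30 rad, against a stop at 1.25 and a requirement of 1.17. An automatic fit to the finger's outline failed, so I read it by hand. The slot itself turned 1.13 rad between first and last pictures, which fits if the finger started near 0.1.
- **Screwdriver:** it stands upright with its collar on the stand, and the gripper is open and well clear above it.
- **Other objects:** the listed bystanders look unmoved by eye. I did not measure them, and the arm hides part of the hammer in the last top view.

The red and turquoise look-alike drivers were standing at the start and were lying on the bench by my first look after moving the arm. The arm was well above them and I felt no contact, so I think they fell on their own. They are not on the list of things to leave in place.

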